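Clamp a germination box on the growth-chamber shaker to the first click

ROBOT

A 6-joint arm with a two-finger parallel gripper is mounted at the origin on the work surface. World frame = base frame: x ahead of the robot, y to its left, z up, the work surface at z = 0. Lengths are in m, angles in rad, forces in N, time in s.
With the tool pointing down it reaches from about 0.375 to 0.75 m from the base axis. Payload 9 kg.
Tool frame: the origin (TCP) lies at the very end of the fingers, on their centre line; the grasp point (between the pads) lies 19 mm behind it; x points along the fingers, z is the direction in which the jaws open and shut, and the axes are right-handed (so a half turn about x gives the same grasp; the last joint's range is limited). The gripper opens to 85 mm and grips with 20 to 120 N. Pads are 22 mm wide; open, the fingers measure 114 mm over their backs; the gripper's body (76 mm by 85 mm) begins 54 mm behind the grasp point. The pads swing forward as they close: fully open they stand 13 mm farther back than shut.
Start: joints at [-1.325, 0.104, 0.097, 1.564, 0, 1.353], TCP at [0.268, -0.537, 0.193] pointing down, gripper open.
Joint ranges: [-2.99, 2.99], [-0.84, 1.86], [-1.1, 1.16], [-1.84, 2.11], [-1.51, 1.56], [-3.14, 3.14]. Speed limits (rad/s): [2.22, 2.22, 2.57, 3.14, 3.14, 3.14].

INTERFACE

Orientations are given as a 3x3 rotation matrix whose columns are the frame's x, y, z axes.
In Python, from workcell import sense, get_image, get_calibration, finish_job gives the robot as it stands.
- The arm moves only by the shell command python3 -m handwheel 'ROWS'. ROWS is JSON, a list of rows, each an object of numbers: "x", "y", "z": the shift along the tool's x, y, z as a fraction of full scale; "wx", "wy", "wz": the turn, a rotation vector about the tool's x, y, z as a fraction of full scale; "hand": the opening, from 0 (shut) to 1 (fully open). A call has 1 to 8 rows; each row is the pose to reach, as a shift and turn from the pose commanded when the call began, along the tool's axes at that moment; what a row does not reach only later rows make up. Full scale, the value 1, is 12 cm for a shift and 120 degrees for a turn. A row lasts 1/10 s, in which the tool goes at most 50 mm and 8.59 degrees, less where a joint would pass 70% of its speed; a pose out of reach is approached as far as the arm can. A call with a number of a shift or a turn outside -1 to 1 is refused whole. A call with a gripper value outside its range is refused whole. The fingers move at their own pace and stop on an object; the grip force is fixed at half the most. Time passes only in rows, so rows that repeat a pose let the fingers close. It gives the time, the measured TCP pose, the force and the opening at its end, in the units of the state.
- sense(): the state, without advancing time (a new reading comes with each control period).
- get_image(name): name is "scene" or "top" or "wrist"; returns (picture, depth): 480x640x3 uint8, red, green, blue; 480x640 float32, m along the optical axis (not along the pixel's ray), 0 where there is no reading.
- get_calibration(name): a dict with "camera_matrix" (3x3 intrinsics, pixels), "D" ([k1, k2, p1, p2, k3] as OpenCV has them; the pictures are not rectified), "R" (3x3) and "t" (3): a world point X has camera coordinates R X + t; the wrist camera has in their place "mount" (4x4, takes a point from camera to tool coordinates, whose origin is the TCP and whose axes are the tool frame's). Camera axes: x right, y down, z forward; pixel columns grow to the right and rows downward; lengths in m; the calibration is good to about 2 mm. A picture is of the moment at which its call begins: read the wrist's pose just before it. get_calibration takes no time and is no camera call.
- finish_job(): hands the job in, once; it reports no verdict.
The state is a dict: "clock": time; "qpos": joint angles; "dq": joint speeds; "joint_efforts": joint torques, N m; "tcp_pos": TCP position; "ee_rot": TCP orientation; "contact_force": force on the tool from outside, world axes, zero at the start; "wrist_torque": the same for the moment, N m; "grip_width": finger opening in m.
Only numpy, scipy, OpenCV 4.12 (cv2) and the standard library are available. Lean on these libraries where they do the work, as an engineer would, in place of code of your own. Each camera call takes 0.05 s, during which the arm holds its last target.

TASK

Clamp the germination box on the shaker and switch the shaker on: unscrew the T-handle (anticlockwise) until the clamp jaw is fully back, then set the box, keeping it level, squarely on the bed between the jaw and the fixed stop, centred along the stop, and let go of it. Tighten the T-handle clockwise until its torque clutch clicks, stopping at the first click (a second click fails), so that the jaw holds the box against the stop, and only then throw the lever fully over. Leave the plant pot, the bottle and the empty pot where they stand.

Things in the scene. Friction and masses are not known exactly. Their poses are not given: they have to be found in the camera images.
- bed: Shaker: white fixed slab 170 x 250 mm (x, y), top 30 mm above the table, left or right of the robot, turned up to 0.25 rad. Origin on the table. Along its y: lever block at +95 mm; aluminium stop, 130 mm long in x, 14 thick, top 64 mm up, inner face at +55; free bed; jaw; grey clutch housing from -58 to -128 (x +-55, top 52 mm up) with the T-handle.
- bed_seat (a point): Point on the bed's top, 30 mm above the table, where the centre of the box's underside lies when the box is centred and against the stop. Axes as the bed's: +y points to the stop, -y to the jaw. Fully back, the jaw leaves 88 mm for the 76 mm box, so set it down about 6 mm to the -y side of this point; the jaw pushes it home. Thin lines at x +-72 mm mark its place.
- jaw: Aluminium clamp jaw 110 x 13 x 26 mm (x, y, z), top 57 mm above the table, pushed along the bed's y by the T-handle, 16 mm towards the stop per rad of the screw. Sprung: it yields about 2 mm before the clutch clicks (about 10 N). Origin at the centre of its underside; its pressing face is 6.5 mm to +y of that.
- screw (a joint): Angle of the clamp screw (round metal flange under the T-handle), rad, growing clockwise seen from above; 0 = jaw fully back (hard stop), 0.75 = jaw meets a box that is against the stop, clicks near 0.87, end 1.15. Starts at 0.9 to 1.1, where the box does not fit. Friction about 0.2 N m; stays where it is left.
- handle (a joint): T-handle angle relative to the screw (slip clutch), rad, clockwise; 0 = unclicked. Anticlockwise it drives the screw rigidly. Clockwise it drives it (angle under 0.1) until the jaw bears on the box and the torque reaches about 0.38 N m, then gives way and the torque drops to nothing by 0.35 to 0.5: the first click. It rests where let go. Past 0.75 is the second. Its white line steps from one black flange mark to the next.
- handle_grip (a point): Point on the vertical axis of the black T-handle, at grip height, 82 mm above the table. Bar 74 mm long along this point's x, 14 mm thick, 62 to 94 mm above the table; the flange below (radius 34) has its top 58 mm up. Turns with the handle; at screw 0 and handle 0 it lies along the bed's x. Tightening takes up to 0.87 rad for the screw and 0.5 for the click, in one grasp.
- box: Germination box: black base and clear lid, 130 x 76 x 50 mm (x, y, z), about 0.35 kg, with a black upright grip rib on the lid, 14 mm thick in x, 62 mm long in y, from 50 to 78 mm above the underside. Origin at the centre of its underside. Starts level on the table on the other side from the shaker. Either end may face either way on the bed.
- box_grip (a point): Point in the box's grip rib, 72 mm above the box's underside, over its centre; axes as the box's.
- lever (a joint): On-lever of the shaker, rad: 0 = off (leaning to the bed's -x), 1.0 = fully over (leaning to the bed's +x); stays where it is left, moves with under 2 N at the tip.
- lever_tip (a point): Centre of the black ball (26 mm across) at the end of the lever's 10 mm steel rod, 80 mm from its pivot. The pivot lies at the bed's x 0, y +95 mm, 52 mm above the table; the ball's centre is 122 mm above the table at either end and 132 mm halfway.
- plant_pot: Bystander: black round pot, 90 mm across and 80 mm high, with a leafy plant, 200 mm high in all. Origin under its centre.
- bottle: Bystander: closed white bottle, 64 mm across, 150 mm high. Origin under its centre.
- empty_pot: Bystander: small empty black pot, 90 mm across, 70 mm high. Origin under its centre.

How it is judged:
By the outcome, as a careful person would: the job done as asked, in the order asked, and still so for the second after the job is handed in, with the robot touching nothing.
It also fails if it takes over 72 s, if anything falls off the work surface, if the arm or the gripper's body presses on something with over 40 N, if the wrist force passes 120 N, or if a joint passes its speed limit or range.

## Working session

There is one attempt and no reset: what is moved stays moved. The work goes in short steps, Python scripts to look and compute and a shell command to move; the robot and the scene stay as the last step left them, time stands still between calls to the robot, and variables do not carry over. Pictures are saved under pics/ and viewed, and the job is handed in when it is done.

```bash
mkdir -p pics; ls; cat > h.py <<'E'
import numpy as np, cv2, json
from workcell import sense, get_image, get_calibration
def snap(n, tag):
    s=sense(); im,d=get_image(n); cv2.imwrite(f'pics/{tag}.png', im[:,:,::-1]); np.savez(f'pics/{tag}.npz',im=im,d=d,p=s['tcp_pos'],R=s['ee_rot']); return s,im,d
def load(tag):
    z=np.load(f'pics/{tag}.npz'); return z['im'],z['d'],z['p'],z['R']
def cam(n,p=None,R=None):
    c=get_calibration(n); K=np.array(c['camera_matrix']);D=np.array(c['D'])
    if n=='wrist':
        M=np.array(c['mount']); Rw=np.array(R)@M[:3,:3]; o=np.array(R)@M[:3,3]+p
    else:
        Rw=np.array(c['R']).T; o=-Rw@np.array(c['t'])
    return K,D,Rw,o
def ray(n,uv,z,p=None,R=None):
    K,D,Rw,o=cam(n,p,R); uv=np.array(uv,float).reshape(-1,1,2)
    q=cv2.undistortPoints(uv,K,D).reshape(-1,2); d=np.c_[q,np.ones(len(q))]@Rw.T
    return o+d*((z-o[2])/d[:,2])[:,None]
def proj(n,X,p=None,R=None):
    K,D,Rw,o=cam(n,p,R); X=(np.array(X,float).reshape(-1,3)-o)@Rw
    return cv2.projectPoints(X,np.zeros(3),np.zeros(3),K,D)[0].reshape(-1,2)
def cloud(n,d,p=None,R=None):
    K,D,Rw,o=cam(n,p,R); v,u=np.mgrid[:480,:640]
    q=cv2.undistortPoints(np.c_[u.ravel(),v.ravel()].astype(float).reshape(-1,1,2),K,D).reshape(-1,2)
    return ((np.c_[q,np.ones(len(q))]*d.reshape(-1,1))@Rw.T+o).reshape(480,640,3)
E
python3 - <<'E'
from h import *
s,_,_=snap('top','top0'); snap('scene','scene0')
print(s)
for n in('top','scene'):print(n,cam(n))
print(get_calibration('wrist'))
E
```

```text
pics
{'clock': 0.0, 'qpos': array([-1.32469448e+00,  1.04734542e-01,  9.64628684e-02,  1.56386431e+00,
        2.90802547e-05,  1.35312989e+00]), 'dq': array([-0.00025191,  0.00060529,  0.00011272,  0.00026792,  0.00071446,
       -0.00034293]), 'joint_efforts': array([ 1.47280451e-03, -5.56933665e+01,  5.03646719e+01,  1.72975467e-02,
       -1.49481871e-04, -6.83615681e-06]), 'tcp_pos': array([ 0.26833624, -0.5362386 ,  0.19219818]), 'ee_rot': array([[-2.98169879e-04,  8.94373275e-01,  4.47321313e-01],
       [ 1.30637647e-03,  4.47321299e-01, -8.94372377e-01],
       [-9.99999102e-01,  3.17695133e-04, -1.30176594e-03]]), 'contact_force': array([ 0.06099437,  0.93207072, -0.80124151]), 'wrist_torque': array([-0.0211722 ,  0.03678173,  0.00092671]), 'grip_width': 0.08536443181691604}
top (array([[611.59761576,   0.        , 316.0531747 ],
       [  0.        , 611.59761576, 233.81962944],
       [  0.        ,   0.        ,   1.        ]]), array([-0.00710422,  0.        ,  0.        ,  0.        ,  0.        ]), array([[-0.00499468, -0.9981293 ,  0.06093407],
       [-0.99996018,  
[... 456 characters left out ...]
       [ 0.01720806, -0.75949525, -0.6502852 ]]), array([ 1.33758784, -0.30786861,  0.82838322]))
{'camera_matrix': array([[368.60313586,   0.        , 321.97667909],
       [  0.        , 368.60313586, 240.2512941 ],
       [  0.        ,   0.        ,   1.        ]]), 'D': array([-0.00365258,  0.        ,  0.        ,  0.        ,  0.        ]), 'mount': array([[-2.86873680e-04, -2.81592177e-01,  9.59534139e-01,
        -1.82069079e-01],
       [-3.47709354e-04, -9.59534092e-01, -2.81592267e-01,
         7.18072491e-02],
       [ 9.99999898e-01, -4.14420405e-04,  1.77352842e-04,
        -6.67520332e-04],
       [ 0.00000000e+00,  0.00000000e+00,  0.00000000e+00,
         1.00000000e+00]])}
```

View pics/top0.png

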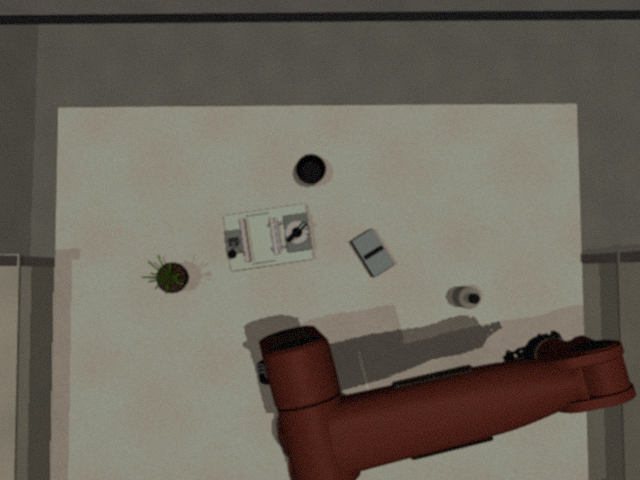

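View pics/scene0.png

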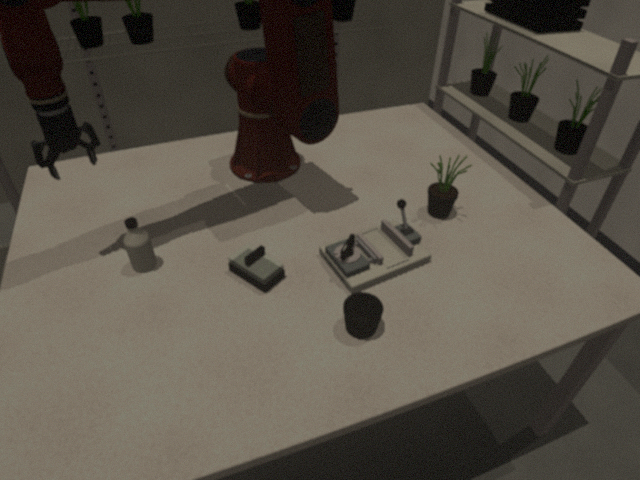

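The top view shows the shaker at about (270,237), with its lever ball at (232,253) leaning to image-down, which is -x. The T-handle is at (296,232), the box at (372,252), the empty pot at (310,169), the bottle at (467,297) and the plant at (172,277). Next I'll get coarse poses from this view.

```bash
python3 - <<'E'
from h import *
im,d,p,R=load('top0')
for nm,uv,z in [('bedTL',(223,215),.03),('bedTR',(307,205),.03),('bedBR',(314,261),.03),('bedBL',(230,271),.03),('handle',(296,232),.09),('ball',(232,253),.122),('box',(372,252),.06),('pot',(310,169),.07),('bottle',(467,297),.15),('plant',(172,277),.08)]:
    print(nm,ray('top',uv,z)[0].round(3))
c=im[190:310,200:420]; cv2.imwrite('pics/top0c.png',cv2.resize(c[:,:,::-1],None,fx=3.6,fy=3.6,interpolation=cv2.INTER_CUBIC)*1)
E
```

```text
bedTL [0.635 0.284 0.03 ]
bedTR [0.664 0.033 0.03 ]
bedBR [0.496 0.012 0.03 ]
bedBL [0.468 0.263 0.03 ]
handle [0.579 0.063 0.09 ]
ball [0.518 0.243 0.122]
box [ 0.521 -0.158  0.06 ]
pot [0.765 0.022 0.07 ]
bottle [ 0.392 -0.411  0.15 ]
plant [0.451 0.423 0.08 ]
```

View pics/top0c.png

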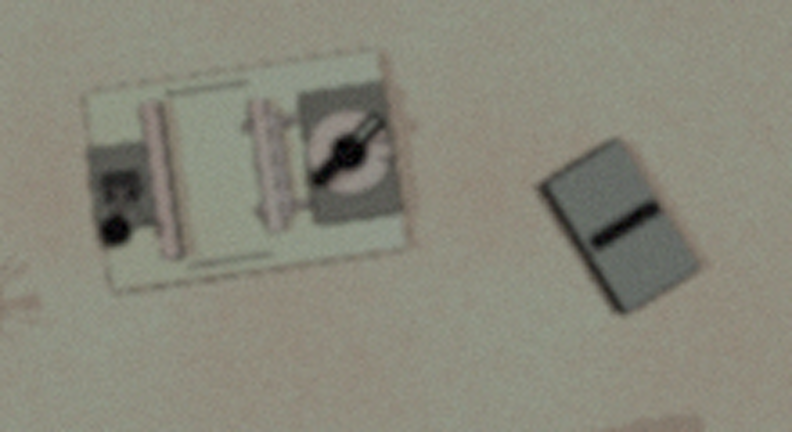

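Coarse poses: bed yaw is about 0.115 with its centre near (0.566,0.148), and the handle bar lies at about -0.81. The box is near (0.52,-0.16) with yaw about 0.49. Next I'll move the wrist camera over the middle.

```bash
cat >> h.py <<'E'
from scipy.spatial.transform import Rotation as Ro
def Rdes(yaw): # tool x down, z at yaw
    z=np.array([np.cos(yaw),np.sin(yaw),0]); x=np.array([0,0,-1.]); return np.c_[x,np.cross(z,x),z]
def plan(pos,yaw):
    s=sense(); R=np.array(s['ee_rot']); sh=R.T@(np.array(pos)-s['tcp_pos'])/.12
    w=Ro.from_matrix(R.T@Rdes(yaw)).as_rotvec()/np.radians(120)
    print('clock',round(s['clock'],2),'tcp',np.round(s['tcp_pos'],4),'yawz',round(float(np.arctan2(R[1,2],R[0,2])),4),'q6',round(s['qpos'][5],3),'F',np.round(s['contact_force'],1),'T',np.round(s['wrist_torque'],2),'w',round(s['grip_width'],4))
    print('shift',sh.round(4),'turn',w.round(4))
E
python3 -m handwheel '[{"x":-0.4,"y":0.6,"z":-0.5,"wx":-0.1},{"x":-0.4,"y":1,"z":-0.8,"wx":-0.3},{"x":-0.4,"y":1,"z":-0.8,"wx":-0.3},{"x":-0.4,"y":1,"z":-0.8,"wx":-0.3},{"x":-0.4,"y":1,"z":-0.8,"wx":-0.3}]'
python3 -c "
from h import *
plan((.50,.02,.25),1.57)"
```

```text
clock 0.1 tcp [ 0.2683 -0.5363  0.1923] yawz -1.107 q6 1.353 F [-0.5  0.2  0.3] T [-0.05  0.01 -0.01] w 0.085
shift [-0.4759  3.8005 -3.2827] turn [-1.2782e+00  0.0000e+00 -8.0000e-04]schema error: expected keys x, y, z, wx, wy, wz, hand
```

```bash

python3 -m handwheel '[{"x":-0.4,"y":0.6,"z":-0.5,"wx":-0.1,"wy":0,"wz":0,"hand":1},{"x":-0.4,"y":1,"z":-0.8,"wx":-0.3,"wy":0,"wz":0,"hand":1},{"x":-0.4,"y":1,"z":-0.8,"wx":-0.3,"wy":0,"wz":0,"hand":1},{"x":-0.4,"y":1,"z":-0.8,"wx":-0.3,"wy":0,"wz":0,"hand":1},{"x":-0.4,"y":1,"z":-0.8,"wx":-0.3,"wy":0,"wz":0,"hand":1}]'
python3 -c "
from h import *
plan((.50,.02,.25),1.57)"
```

```text
clock: 0.6
tcp_pos: [0.3339, -0.3958, 0.2419]
ee_rot: [[0.001, 0.455, 0.89], [-0.001, 0.89, -0.455], [-1.0, -0.001, 0.001]]
contact_force: [-0.1, -0.5, 0.2]
grip_width: 0.0854
clock 0.6 tcp [ 0.3339 -0.3958  0.2419] yawz -0.4724 q6 0.92 F [-0.1 -0.5  0.2] T [ 0.   -0.01 -0.  ] w 0.0854
shift [-0.071   3.7151 -0.3437] turn [-9.752e-01 -0.000e+00  8.000e-04]
```

```bash

python3 -m handwheel '[{"x":0,"y":1,"z":-0.1,"wx":-0.3,"wy":0,"wz":0,"hand":1},{"x":0,"y":1,"z":-0.1,"wx":-0.3,"wy":0,"wz":0,"hand":1},{"x":0,"y":1,"z":-0.1,"wx":-0.3,"wy":0,"wz":0,"hand":1},{"x":0,"y":1,"z":-0.1,"wx":-0.3,"wy":0,"wz":0,"hand":1},{"x":0,"y":1,"z":-0.1,"wx":-0.3,"wy":0,"wz":0,"hand":1}]'
python3 -c "
from h import *
plan((.50,.02,.25),1.57)"
```

```text
clock: 1.1
tcp_pos: [0.3774, -0.2853, 0.2404]
ee_rot: [[-0.001, -0.15, 0.989], [0.0, 0.989, 0.15], [-1.0, 0.0, -0.0]]
contact_force: [0.3, -0.5, -0.2]
grip_width: 0.0853
clock 1.1 tcp [ 0.3774 -0.2853  0.2404] yawz 0.1506 q6 0.496 F [ 0.3 -0.5 -0.2] T [-0.02 -0.01  0.01] w 0.0853
shift [-0.0795  2.3621  1.3921] turn [-6.777e-01 -1.000e-04 -3.000e-04]
```

```bash

python3 -m handwheel '[{"x":-0.08,"y":0.8,"z":0.5,"wx":-0.3,"wy":0,"wz":0,"hand":1},{"x":-0.08,"y":1,"z":0.8,"wx":-0.4,"wy":0,"wz":0,"hand":1},{"x":-0.08,"y":1,"z":0.8,"wx":-0.4,"wy":0,"wz":0,"hand":1},{"x":-0.08,"y":1,"z":0.8,"wx":-0.4,"wy":0,"wz":0,"hand":1},{"x":-0.08,"y":1,"z":0.8,"wx":-0.4,"wy":0,"wz":0,"hand":1},{"x":-0.08,"y":1,"z":0.8,"wx":-0.4,"wy":0,"wz":0,"hand":1}]'
python3 -c "
from h import *
plan((.50,.02,.25),1.57)"
```

```text
clock: 1.7
tcp_pos: [0.4546, -0.1527, 0.2499]
ee_rot: [[-0.001, -0.835, 0.551], [0.0, 0.551, 0.835], [-1.0, 0.001, -0.0]]
contact_force: [-1.0, -0.5, -0.1]
grip_width: 0.0853
clock 1.7 tcp [ 0.4546 -0.1527  0.2499] yawz 0.9874 q6 -0.014 F [-1.  -0.5 -0.1] T [-0.   -0.05  0.01] w 0.0853
shift [-8.0000e-04  4.7700e-01  1.4097e+00] turn [-0.2782 -0.     -0.0005]
```

```bash

python3 -m handwheel '[{"x":0,"y":0.3,"z":0.5,"wx":-0.15,"wy":0,"wz":0,"hand":1},{"x":0,"y":0.48,"z":1,"wx":-0.28,"wy":0,"wz":0,"hand":1},{"x":0,"y":0.48,"z":1,"wx":-0.28,"wy":0,"wz":0,"hand":1},{"x":0,"y":0.48,"z":1,"wx":-0.28,"wy":0,"wz":0,"hand":1},{"x":0,"y":0.48,"z":1,"wx":-0.28,"wy":0,"wz":0,"hand":1},{"x":0,"y":0.48,"z":1,"wx":-0.28,"wy":0,"wz":0,"hand":1}]'
python3 -c "
from h import *
plan((.50,.02,.25),1.57)
snap('wrist','w1')"
```

```text
clock: 2.3
tcp_pos: [0.4726, -0.0212, 0.2501]
ee_rot: [[-0.001, -1.0, 0.005], [-0.0, 0.005, 1.0], [-1.0, 0.001, -0.0]]
contact_force: [0.3, -0.3, -0.6]
grip_width: 0.0852
clock 2.3 tcp [ 0.4726 -0.0212  0.2501] yawz 1.5657 q6 -0.317 F [ 0.3 -0.3 -0.6] T [0.03 0.02 0.02] w 0.0852
shift [ 0.0006 -0.2268  0.3446] turn [-0.0021 -0.     -0.0004]
```

View pics/w1.png

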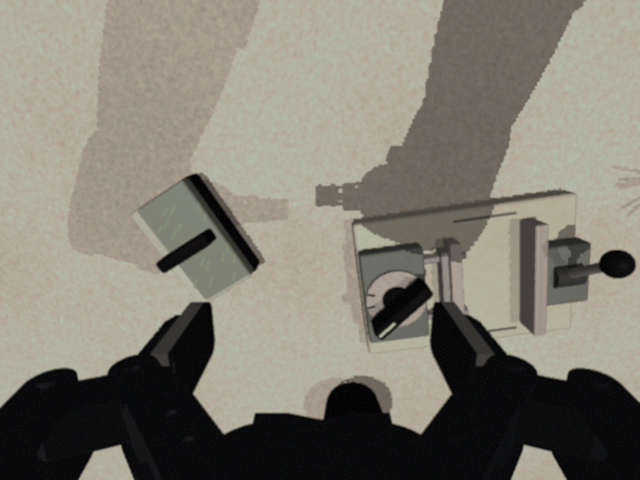

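```bash
python3 - <<'E'
from h import *
im,d,p,R=load('w1')
c=im[180:360,340:640]; cv2.imwrite('pics/w1c.png',cv2.resize(c[:,:,::-1],None,fx=2.66,fy=2.66,interpolation=cv2.INTER_CUBIC))
c=im[160:310,120:280]; cv2.imwrite('pics/w1b.png',cv2.resize(c[:,:,::-1],None,fx=4,fy=4,interpolation=cv2.INTER_CUBIC))
E
```

```text
(no output)
```

View pics/w1c.png

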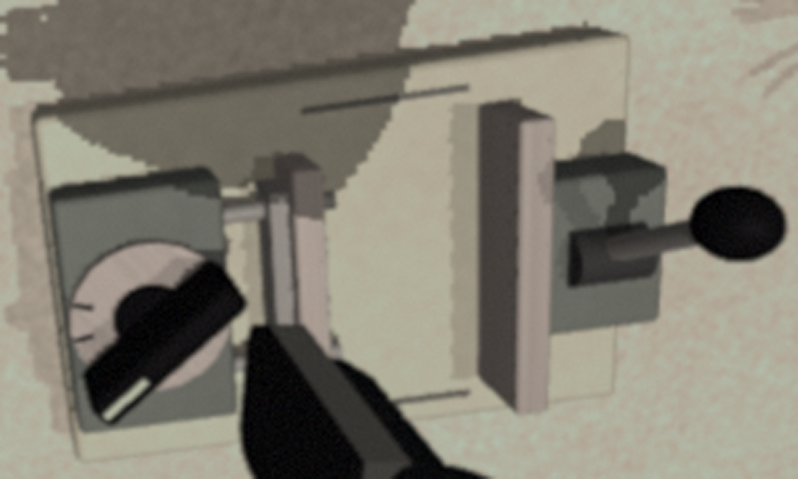

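View pics/w1b.png

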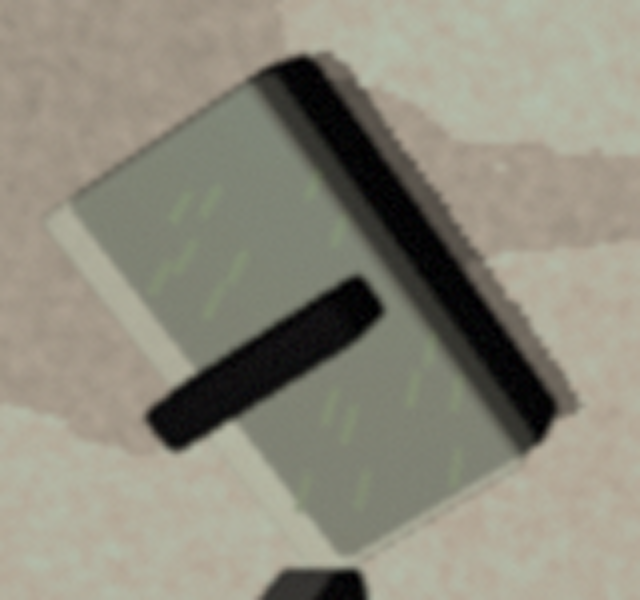

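```bash
python3 - <<'E'
from h import *
im,d,p,R=load('w1')
f=lambda pts:[(x/2.6667+340,y/2.6667+180) for x,y in pts]
b=ray('wrist',f([(38,118),(627,38),(613,392),(78,458)]),.03,p,R); print('bed',b.round(4),b.mean(0))
print('edge len',[np.linalg.norm(b[i]-b[(i+1)%4]).round(4) for i in range(4)], 'yaw',[np.arctan2(*(v[[1,0]])) for v in (b[3]-b[0],b[2]-b[1])],[np.arctan2(-v[0],v[1]) for v in (b[1]-b[0],b[2]-b[3])])
print('lines',ray('wrist',f([(302,110),(468,88),(468,393)]),.03,p,R).round(4))
print('stop inner top',ray('wrist',f([(520,120),(518,410)]),.064,p,R).round(4))
print('ball',ray('wrist',f([(738,223)]),.122,p,R).round(4))
h=ray('wrist',f([(210,263),(245,302),(108,422),(87,390)]),.094,p,R);print('bar',h.round(4),h.mean(0), h[2]-h[1])
g=lambda pts:[(x/4+120,y/4+160) for x,y in pts]
r=ray('wrist',g([(148,415),(360,278),(383,308),(178,450)]),.078,p,R);print('rib',r.round(4),r.mean(0),[np.linalg.norm(r[i]-r[(i+1)%4]).round(4) for i in range(4)])
l=ray('wrist',g([(47,215),(255,80),(525,455),(345,556)]),.05,p,R);print('lid',l.round(4),l.mean(0),[np.linalg.norm(l[i]-l[(i+1)%4]).round(4) for i in range(4)])
P=cloud('wrist',d,p,R)
for u,v in f([(400,250),(135,210)])+g([(265,360),(200,250)]): print(P[int(v),int(u)].round(4))
E
```

```text
bed [[0.5006 0.0155 0.03  ]
 [0.4679 0.2577 0.03  ]
 [0.6315 0.2822 0.03  ]
 [0.6646 0.0374 0.03  ]] [0.56615882 0.14819148 0.03      ]
edge len [np.float64(0.2444), np.float64(0.1654), np.float64(0.247), np.float64(0.1655)] yaw [np.float64(0.13276634343885604), np.float64(0.14854824360417057)] [np.float64(0.13397401562282624), np.float64(0.13446968534130402)]
lines [[0.4977 0.1264 0.03  ]
 [0.4886 0.195  0.03  ]
 [0.6316 0.2155 0.03  ]]
stop inner top [[0.4939 0.1987 0.064 ]
 [0.6203 0.2179 0.064 ]]
ball [[0.5153 0.2434 0.122 ]]
bar [[0.5402 0.0746 0.094 ]
 [0.5561 0.0888 0.094 ]
 [0.6066 0.0394 0.094 ]
 [0.5926 0.0308 0.094 ]] [0.57389474 0.05837814 0.094     ] [ 0.05058902 -0.04933924  0.        ]
rib [[ 0.5291 -0.1895  0.078 ]
 [ 0.4932 -0.132   0.078 ]
 [ 0.501  -0.1269  0.078 ]
 [ 0.5387 -0.183   0.078 ]] [ 0.51546915 -0.15785554  0.078     ] [np.float64(0.0678), np.float64(0.0093), np.float64(0.0676), np.float64(0.0116)]
lid [[ 0.4828 -0.2222  0.05  ]
 [ 0.4476 -0.1631  0.05  ]
 [ 0.5516 -0.0996  0.05  ]
 [ 0.582  -0.1525  0.05  ]] [ 0.51598683 -0.15936842  0.05      ] [np.float64(0.0688), np.float64(0.1218), np.float64(0.061), np.float64(0.1212)]
[0.5594 0.1734 0.0317]
[0.5327 0.053  0.0535]
[ 0.5145 -0.1582  0.0779]
[ 0.4916 -0.182   0.0518]
```

```bash
python3 -c "
from h import *
plan((.575,.057,.20),.80)"
```

```text
clock 2.35 tcp [ 0.4725 -0.0213  0.2502] yawz 1.5663 q6 -0.318 F [ 0.3  0.3 -0.3] T [-0.05 -0.03  0.04] w 0.0854
shift [ 0.4176 -0.8513  0.6566] turn [ 3.659e-01 -1.000e-04 -3.000e-04]
```

```bash

python3 -m handwheel '[{"x":0.2,"y":-0.4,"z":0.3,"wx":0.15,"wy":0,"wz":0,"hand":1},{"x":0.42,"y":-0.85,"z":0.66,"wx":0.366,"wy":0,"wz":0,"hand":1},{"x":0.42,"y":-0.85,"z":0.66,"wx":0.366,"wy":0,"wz":0,"hand":1},{"x":0.42,"y":-0.85,"z":0.66,"wx":0.366,"wy":0,"wz":0,"hand":1},{"x":0.42,"y":-0.85,"z":0.66,"wx":0.366,"wy":0,"wz":0,"hand":1},{"x":0.42,"y":-0.85,"z":0.66,"wx":0.366,"wy":0,"wz":0,"hand":1},{"x":0.42,"y":-0.85,"z":0.66,"wx":0.366,"wy":0,"wz":0,"hand":1}]'
python3 -c "
from h import *
plan((.575,.057,.20),.8)
snap('wrist','w2')
K=proj
im,d,p,R=load('w2')
cv2.imwrite('pics/w2.png',cv2.convertScaleAbs(im[:,:,::-1],alpha=1.3))
"
```

```text
clock: 3.05
tcp_pos: [0.5744, 0.0584, 0.2002]
ee_rot: [[0.0, -0.722, 0.692], [-0.0, 0.692, 0.722], [-1.0, -0.0, -0.0]]
contact_force: [0.9, 0.4, -0.0]
grip_width: 0.0848
clock 3.05 tcp [0.5744 0.0584 0.2002] yawz 0.8067 q6 0.639 F [ 0.9  0.4 -0. ] T [ 0.02  0.04 -0.01] w 0.0848
shift [ 0.0013 -0.0117 -0.0046] turn [ 0.0032 -0.      0.0001]
```

View pics/w2.png

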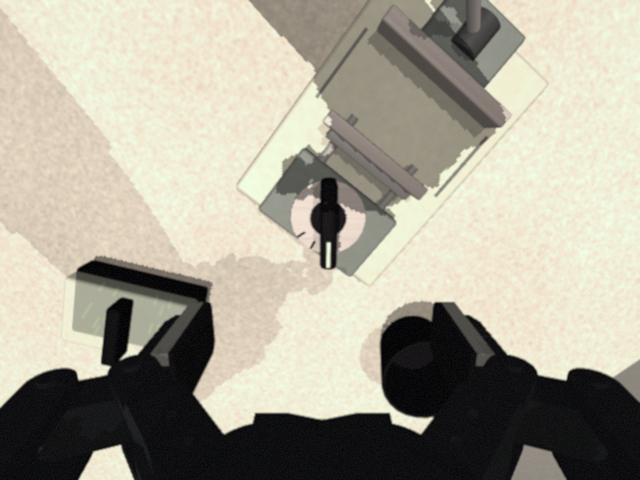

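The bar hangs vertically in the image, with its centre near (328,222), so it is aligned with the tool's y. I'll measure the bar and flange centres, and the bed, from this view.

```bash
python3 - <<'E'
from h import *
im,d,p,R=load('w2')
P=cloud('wrist',d,p,R)
z=P[:,:,2]; v,u=np.mgrid[:480,:640]
roi=(u>285)&(u<375)&(v>150)&(v<290)
m=roi&(z>.085)&(z<.105)
q=P[m]; print('bar depth',m.sum(),np.median(q,0)); r=cv2.minAreaRect((q[:,:2]*1000).astype(np.float32)); print(r)
# flange: light pinkish disk
fl=roi&(im.astype(int).sum(2)>330)&(abs(z-.058)<.006)
pts=np.c_[u[fl],v[fl]].astype(np.int32); hull=cv2.convexHull(pts); e=cv2.minEnclosingCircle(pts.astype(np.float32)); print('flange px',e, cv2.fitEllipse(hull)); 
print('flange ctr',ray('wrist',[e[0],cv2.fitEllipse(hull)[0]],.058,p,R))
# bar color mask top face
g=im.astype(int).max(2); bm=((g<45)&roi).astype(np.uint8)
cv2.imwrite('pics/w2m.png',cv2.resize(np.r_[im[150:290,240:440,::-1],np.repeat((bm[150:290,240:440]*255)[:,:,None],3,2)],None,fx=2,fy=2))
cv2.imwrite('pics/w2c.png',cv2.resize(im[0:290,230:560,::-1],None,fx=2,fy=2,interpolation=cv2.INTER_CUBIC))
E
```

```text
bar depth 1496 [0.57718793 0.06294097 0.09481487]
((579.0211791992188, 61.12745666503906), (13.974288940429688, 73.61224365234375), 45.166019439697266)
flange px ((325.5, 213.0), 67.03926849365234) ((328.28021240234375, 212.48202514648438), (84.93194580078125, 129.67430114746094), 159.4982452392578)
flange ctr [[0.57522447 0.06252177 0.058     ]
 [0.57660801 0.06464917 0.058     ]]
```

View pics/w2c.png

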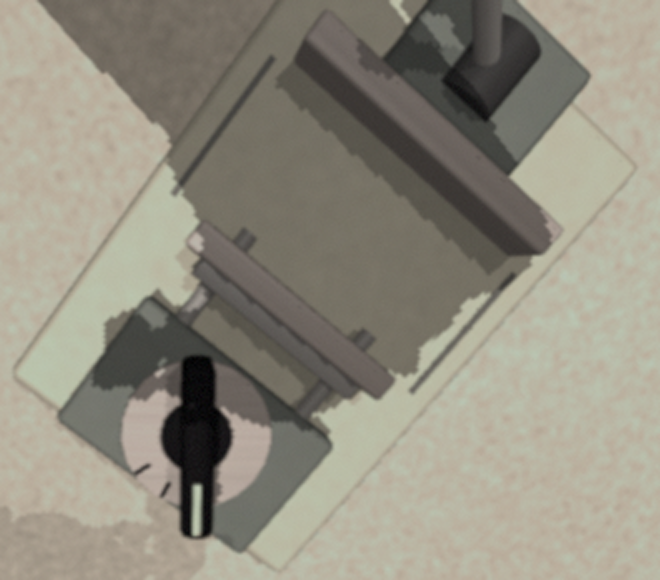

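View pics/w2m.png

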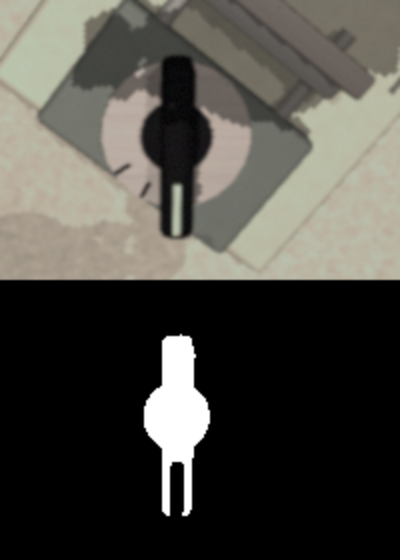

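```bash
python3 - <<'E'
from h import *
im,d,p,R=load('w2')
print('flange',ray('wrist',[(328,216.5)],.058,p,R))
bar=[(240+162/2,150+56/2),(240+193/2,150+56/2),(240+192/2,150+236/2),(240+162/2,150+236/2)]
b=ray('wrist',bar,.094,p,R);print('bar',b.round(4),b.mean(0)); print('hub',ray('wrist',[(240+177/2,150+137/2)],.094,p,R),ray('wrist',[(240+177/2,150+137/2)],.062,p,R))
f=lambda pts:[(x/2+230,y/2) for x,y in pts]
print('lines -72: ',ray('wrist',f([(176,193),(272,58)]),.03,p,R),'\n+72',ray('wrist',f([(412,392),(515,275)]),.03,p,R))
c=ray('wrist',f([(15,374),(635,168),(280,570)]),.03,p,R);print('bed corners',c)
print('stop top inner',ray('wrist',f([(300,42),(535,252)]),.064,p,R),'outer',ray('wrist',f([(330,10),(560,228)]),.064,p,R))
P=cloud('wrist',d,p,R)
for u,v in f([(440,155),(330,190),(235,530)]): print(P[int(v),int(u)])
z=P[:,:,2]; v,u=np.mgrid[:480,:640]
# stop top
m=(abs(z-.064)<.004)&(u>360)&(u<520)&(v<140)
n,l,s,c=cv2.connectedComponentsWithStats(m.astype(np.uint8)); k=1+s[1:,4].argmax(); q=P[l==k]; r=cv2.minAreaRect((q[:,:2]*1000).astype(np.float32)); print('stop',s[k],r)
m=(abs(z-.052)<.003)&(u>280)&(u<400)&(v>140)&(v<290)
q=P[m];print('housing',m.sum(),cv2.minAreaRect((q[:,:2]*1000).astype(np.float32)))
E
```

```text
flange [[0.57910807 0.06192702 0.058     ]]
bar [[0.5468 0.0843 0.094 ]
 [0.5552 0.093  0.094 ]
 [0.6093 0.0417 0.094 ]
 [0.6006 0.0326 0.094 ]] [0.5779726  0.06288351 0.094     ]
hub [[0.57425634 0.06627729 0.094     ]] [[0.58003509 0.06157004 0.062     ]]
lines -72:  [[0.49825896 0.12704813 0.03      ]
 [0.48779453 0.19404275 0.03      ]] 
+72 [[0.64135765 0.14684715 0.03      ]
 [0.63176612 0.21531923 0.03      ]]
bed corners [[0.50323584 0.0153496  0.03      ]
 [0.6316214  0.28137522 0.03      ]
 [0.66658895 0.03932157 0.03      ]]
stop top inner [[0.49445852 0.19721779 0.064     ]
 [0.61950325 0.21650172 0.064     ]] outer [[0.49421282 0.21256699 0.064     ]
 [0.61894395 0.22950352 0.064     ]]
[0.56273714 0.21098711 0.06511831]
[0.5448582 0.1773189 0.03129  ]
[0.62629422 0.04199481 0.05417182]
stop [ 381    5  131  123 3344] ((557.2282104492188, 214.4114227294922), (130.22183227539062, 15.003164291381836), 8.195923805236816)
housing 4522 ((576.392578125, 80.55619812011719), (110.00773620605469, 110.14768981933594), 8.388669967651367)
```

```bash
python3 -c "
from h import *
plan((.579,.0615,.066),.788)"
```

```text
clock 3.1 tcp [0.5744 0.0584 0.2003] yawz 0.8079 q6 0.638 F [-1.1 -0.1  0.3] T [-0.02 -0.04 -0.02] w 0.0854
shift [ 1.1193 -0.01    0.0451] turn [0.0095 0.     0.0002]
```

```bash

python3 -m handwheel '[{"x":0.3,"y":-0.01,"z":0.045,"wx":0.01,"wy":0,"wz":0,"hand":1},{"x":0.6,"y":-0.01,"z":0.045,"wx":0.01,"wy":0,"wz":0,"hand":1},{"x":0.8,"y":-0.01,"z":0.045,"wx":0.01,"wy":0,"wz":0,"hand":1},{"x":1,"y":-0.01,"z":0.045,"wx":0.01,"wy":0,"wz":0,"hand":1},{"x":1,"y":-0.01,"z":0.045,"wx":0.01,"wy":0,"wz":0,"hand":1}]'
python3 -c "
from h import *
plan((.579,.0615,.066),.788)"
```

```text
clock: 3.6
tcp_pos: [0.5765, 0.0621, 0.0769]
ee_rot: [[-0.005, -0.708, 0.706], [0.001, 0.706, 0.708], [-1.0, 0.004, -0.003]]
contact_force: [-1.5, 0.5, -0.1]
grip_width: 0.0851
clock 3.6 tcp [0.5765 0.0621 0.0769] yawz 0.7872 q6 0.666 F [-1.5  0.5 -0.1] T [0.01 0.03 0.  ] w 0.0851
shift [ 0.0904 -0.019   0.0114] turn [-0.0004 -0.0016 -0.0019]
```

```bash

python3 -m handwheel '[{"x":0.09,"y":0,"z":0,"wx":0,"wy":0,"wz":0,"hand":1},{"x":0.09,"y":0,"z":0,"wx":0,"wy":0,"wz":0,"hand":1},{"x":0.09,"y":0,"z":0,"wx":0,"wy":0,"wz":0,"hand":1}]'
python3 -c "
from h import *
plan((.579,.0615,.066),.788)"
```

```text
clock: 3.9
tcp_pos: [0.5795, 0.0622, 0.0705]
ee_rot: [[0.001, -0.708, 0.706], [-0.0, 0.706, 0.708], [-1.0, -0.001, 0.001]]
contact_force: [-0.0, -0.2, 0.7]
grip_width: 0.0854
clock 3.9 tcp [0.5795 0.0622 0.0705] yawz 0.7865 q6 0.667 F [-0.  -0.2  0.7] T [-0.03  0.02  0.07] w 0.0854
shift [ 0.0372 -0.0012 -0.0067] turn [-0.0007  0.0004  0.0006]
```

```bash

python3 -m handwheel '[{"x":0.035,"y":0,"z":0,"wx":0,"wy":0,"wz":0,"hand":1},{"x":0.035,"y":0,"z":0,"wx":0,"wy":0,"wz":0,"hand":0.5},{"x":0.035,"y":0,"z":0,"wx":0,"wy":0,"wz":0,"hand":0},{"x":0.035,"y":0,"z":0,"wx":0,"wy":0,"wz":0,"hand":0},{"x":0.035,"y":0,"z":0,"wx":0,"wy":0,"wz":0,"hand":0},{"x":0.035,"y":0,"z":0,"wx":0,"wy":0,"wz":0,"hand":0},{"x":0.035,"y":0,"z":0,"wx":0,"wy":0,"wz":0,"hand":0},{"x":0.035,"y":0,"z":0,"wx":0,"wy":0,"wz":0,"hand":0}]'
python3 -c "
from h import *
plan((.579,.0615,.066),.788)"
```

```text
clock: 4.7
tcp_pos: [0.5788, 0.0624, 0.0652]
ee_rot: [[-0.0, -0.708, 0.706], [-0.0, 0.706, 0.708], [-1.0, -0.0, -0.0]]
contact_force: [0.8, 0.5, -0.6]
grip_width: -0.0001
clock 4.7 tcp [0.5788 0.0624 0.0652] yawz 0.7864 q6 0.667 F [ 0.8  0.5 -0.6] T [-0.02 -0.03 -0.  ] w -0.0001
shift [-0.0068 -0.006  -0.0041] turn [-0.0008 -0.      0.    ]
```

```bash

python3 -c "
from h import *
snap('wrist','w3'); snap('scene','s3')
im=load('s3')[0]; cv2.imwrite('pics/s3c.png',cv2.resize(im[130:330,240:480,::-1],None,fx=3,fy=3,interpolation=cv2.INTER_CUBIC))
"
```

```text
(no output)
```

View pics/w3.png

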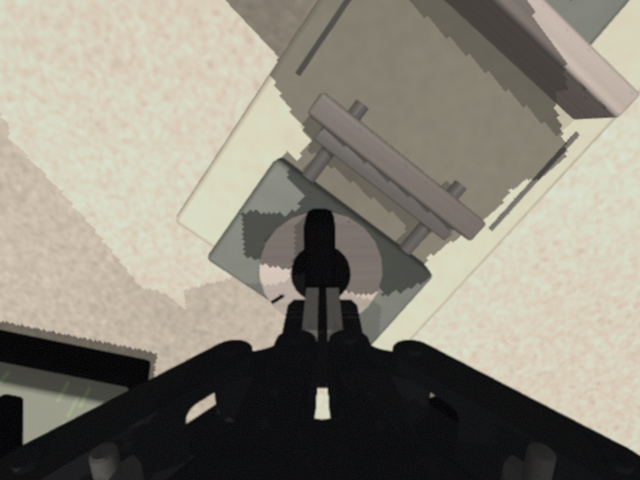

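View pics/s3c.png

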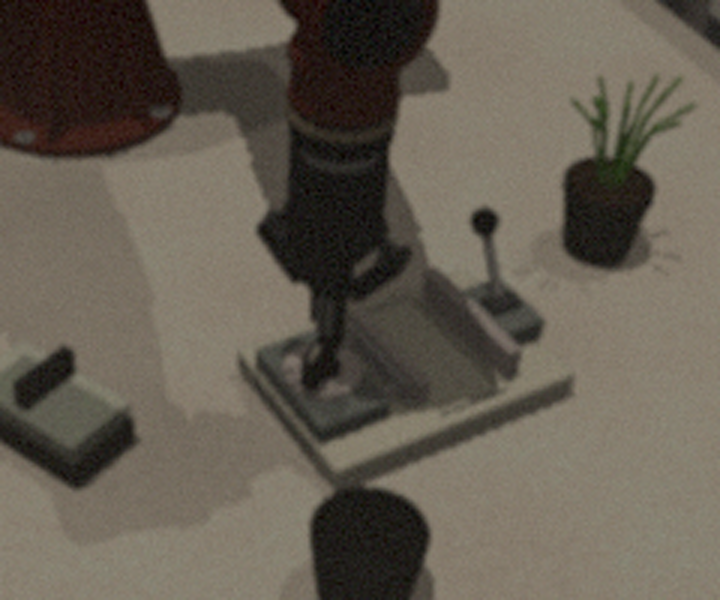

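```bash

python3 -c "
from h import *
im,d,p,R=load('w3'); cv2.imwrite('pics/w3c.png',cv2.resize(cv2.convertScaleAbs(im[200:440,220:420,::-1],alpha=1.8),None,fx=3,fy=2.5,interpolation=cv2.INTER_CUBIC))
g=p-R[:,0]*.019; a=R[:,2]*.007; print(proj('wrist',[p,g,g+a,g-a,(.579,.0615,.094),(.579,.0615,.058)],p,R).round(1))
P=cloud('wrist',d,p,R)
for v in (230,260,290,300,310,320,340,360,400): print(v,[(u,P[v,u].round(3).tolist()) for u in (305,312,321,330,337)])
"
```

```text
[[321.4 274.2]
 [321.3 288.9]
 [335.9 288.9]
 [306.8 288.9]
 [320.2 299.2]
 [320.5 270.6]]
230 [(305, [0.551, 0.08, 0.094]), (312, [0.553, 0.082, 0.096]), (321, [0.556, 0.085, 0.094]), (330, [0.559, 0.088, 0.094]), (337, [0.569, 0.084, 0.059])]
260 [(305, [0.561, 0.07, 0.093]), (312, [0.563, 0.073, 0.095]), (321, [0.566, 0.075, 0.095]), (330, [0.569, 0.078, 0.095]), (337, [0.58, 0.073, 0.063])]
290 [(305, [0.571, 0.059, 0.092]), (312, [0.568, 0.068, 0.112]), (321, [0.57, 0.071, 0.112]), (330, [0.573, 0.073, 0.111]), (337, [0.575, 0.075, 0.111])]
300 [(305, [0.567, 0.066, 0.12]), (312, [0.568, 0.068, 0.12]), (321, [0.571, 0.07, 0.12]), (330, [0.573, 0.073, 0.12]), (337, [0.575, 0.075, 0.12])]
310 [(305, [0.567, 0.066, 0.128]), (312, [0.568, 0.068, 0.129]), (321, [0.571, 0.071, 0.129]), (330, [0.573, 0.073, 0.129]), (337, [0.575, 0.074, 0.128])]
320 [(305, [0.567, 0.067, 0.136]), (312, [0.569, 0.068, 0.135]), (321, [0.57, 0.071, 0.136]), (330, [0.573, 0.072, 0.135]), (337, [0.574, 0.074, 0.136])]
340 [(305, [0.567, 0.068, 0.15]), (312, [0.568, 0.069, 0.15]), (321, [0.573, 0.068, 0.142]), (330, [0.572, 0.073, 0.149]), (337, [0.573, 0.075, 0.15])]
360 [(305, [0.567, 0.068, 0.159]), (312, [0.57, 0.068, 0.157]), (321, [0.528, 0.114, 0.247]), (330, [0.574, 0.071, 0.155]), (337, [0.573, 0.074, 0.159])]
400 [(305, [0.569, 0.066, 0.172]), (312, [0.581, 0.056, 0.154]), (321, [0.673, -0.032, 0.002]), (330, [0.586, 0.059, 0.152]), (337, [0.576, 0.071, 0.17])]
```

View pics/w3c.png

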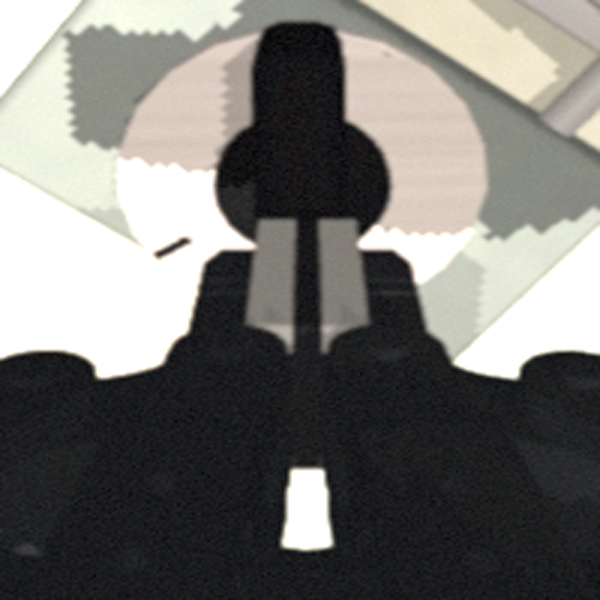

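```bash

python3 -c "
from h import *
for t in ('w1','w2','w3'):
    im,d,p,R=load(t); P=cloud('wrist',d,p,R); T=(P-p)@R
    m=(np.abs(T[:,:,1])<.03)&(np.abs(T[:,:,2])<.07)&(T[:,:,0]<0)&(T[:,:,0]>-.15)&(d>0)
    v,u=np.where(m); q=T[m]; o=np.argsort(-q[:,0])[:4000:400]
    print(t,p.round(3)); print(np.c_[u,v][o].tolist(), q[o].round(3).tolist())
im,d,p,R=load('s3'); P=cloud('scene',d)
for v in range(225,262,2): print(v,[P[v,u].round(3).tolist() for u in (340,345,350)])
"
```

```text
w1 [ 0.473 -0.021  0.25 ]
[[212, 311], [210, 324], [203, 307], [440, 316], [202, 319], [205, 368], [200, 346], [187, 321], [195, 346], [194, 346]] [[-0.052, 0.005, -0.043], [-0.057, 0.003, -0.042], [-0.06, 0.011, -0.043], [-0.063, 0.009, 0.043], [-0.065, 0.009, -0.042], [-0.067, -0.01, -0.042], [-0.069, 0.0, -0.042], [-0.071, 0.011, -0.045], [-0.073, 0.003, -0.043], [-0.074, 0.004, -0.042]]
w2 [0.574 0.058 0.2  ]
[[430, 331], [432, 350], [206, 312], [446, 310], [173, 323], [439, 364], [444, 350], [191, 321], [451, 326], [188, 324]] [[-0.052, -0.004, 0.043], [-0.057, -0.009, 0.043], [-0.06, 0.009, -0.042], [-0.063, 0.011, 0.045], [-0.065, 0.007, -0.053], [-0.067, -0.008, 0.043], [-0.069, -0.001, 0.043], [-0.071, 0.011, -0.044], [-0.073, 0.01, 0.043], [-0.074, 0.012, -0.044]]
w3 [0.579 0.062 0.065]
[[303, 243], [318, 279], [309, 241], [320, 268], [323, 258], [293, 304], [333, 300], [339, 306], [346, 322], [285, 327]] [[-0.025, 0.025, -0.008], [-0.029, 0.009, -0.001], [-0.03, 0.027, -0.005], [-0.03, 0.015, -0.001], [-0.031, 0.02, 0.001], [-0.05, 0.007, -0.011], [-0.055, 0.012, 0.004], [
[... 757 characters left out ...]
 [0.581, 0.054, 0.091], [0.584, 0.067, 0.09]]
245 [[0.544, 0.058, 0.053], [0.59, 0.05, 0.094], [0.586, 0.066, 0.086]]
247 [[0.554, 0.054, 0.055], [0.596, 0.048, 0.092], [0.586, 0.066, 0.079]]
249 [[0.561, 0.051, 0.055], [0.604, 0.044, 0.094], [0.585, 0.067, 0.071]]
251 [[0.601, 0.032, 0.089], [0.61, 0.042, 0.093], [0.583, 0.069, 0.062]]
253 [[0.6, 0.033, 0.081], [0.61, 0.042, 0.087], [0.589, 0.066, 0.061]]
255 [[0.605, 0.031, 0.079], [0.61, 0.042, 0.08], [0.594, 0.064, 0.059]]
257 [[0.603, 0.033, 0.07], [0.61, 0.043, 0.073], [0.596, 0.064, 0.054]]
259 [[0.602, 0.034, 0.062], [0.61, 0.043, 0.066], [0.607, 0.058, 0.059]]
261 [[0.601, 0.034, 0.054], [0.606, 0.046, 0.055], [0.612, 0.057, 0.057]]
```

```bash

python3 -c "
from h import *
im,d,p,R=load('w3'); P=cloud('wrist',d,p,R); T=(P-p)@R
for v in range(282,300): print(v,[T[v,u].round(4).tolist() for u in (311,332)])
im,d,p,R=load('w1'); P=cloud('wrist',d,p,R); T=(P-p)@R
for v in range(300,330,4): print(v,[T[v,u].round(3).tolist() for u in (203,207,211,214)])
"
```

```text
282 [[-0.0292, 0.0079, -0.0046], [-0.0291, 0.0078, 0.0048]]
283 [[-0.0294, 0.0075, -0.0046], [-0.029, 0.0073, 0.0048]]
284 [[-0.0287, 0.0067, -0.0046], [-0.0286, 0.0066, 0.0048]]
285 [[-0.0309, 0.0072, -0.0046], [-0.0293, 0.0065, 0.0048]]
286 [[-0.0306, 0.0066, -0.0046], [-0.0287, 0.0057, 0.0048]]
287 [[-0.0291, 0.0054, -0.0046], [-0.029, 0.0054, 0.0048]]
288 [[-0.0442, 0.0116, -0.0042], [-0.0436, 0.0113, 0.0044]]
289 [[-0.0446, 0.0113, -0.0042], [-0.0455, 0.0117, 0.0043]]
290 [[-0.0452, 0.0111, -0.0041], [-0.046, 0.0115, 0.0043]]
291 [[-0.047, 0.0115, -0.0041], [-0.0468, 0.0114, 0.0043]]
292 [[-0.0471, 0.0111, -0.0041], [-0.0475, 0.0113, 0.0043]]
293 [[-0.0493, 0.0117, -0.004], [-0.0497, 0.0119, 0.0042]]
294 [[-0.0497, 0.0115, -0.004], [-0.0501, 0.0117, 0.0042]]
295 [[-0.0505, 0.0114, -0.004], [-0.0501, 0.0112, 0.0042]]
296 [[-0.0515, 0.0114, -0.004], [-0.052, 0.0117, 0.0041]]
297 [[-0.0526, 0.0115, -0.0039], [-0.0524, 0.0115, 0.0041]]
298 [[-0.0535, 0.0116, -0.0039], [-0.0538, 0.0117, 0.0041]]
299 [[-0.0549, 0.0118, -0.0039], [-0.0547, 0.0117, 0.0041]]
300 [[0.198, -0.11, -0.134], [0.198, -0.11, -0.129], [0.248, -0.134, -0.141], [0.248, -0.134, -0.138]]
304 [[-0.058, 0.011, -0.044], [-0.057, 0.011, -0.042], [-0.054, 0.009, -0.042], [0.249, -0.14, -0.138]]
308 [[-0.061, 0.011, -0.043], [-0.059, 0.01, -0.042], [-0.053, 0.007, -0.042], [0.249, -0.146, -0.139]]
312 [[-0.063, 0.01, -0.042], [-0.059, 0.008, -0.042], [-0.054, 0.006, -0.042], [0.248, -0.151, -0.139]]
316 [[-0.063, 0.009, -0.042], [-0.06, 0.007, -0.042], [-0.054, 0.004, -0.043], [0.248, -0.157, -0.139]]
320 [[-0.064, 0.008, -0.042], [-0.06, 0.006, -0.042], [-0.056, 0.003, -0.042], [0.248, -0.162, -0.14]]
324 [[-0.064, 0.006, -0.042], [-0.059, 0.004, -0.043], [-0.056, 0.002, -0.042], [0.249, -0.169, -0.141]]
328 [[-0.065, 0.005, -0.042], [-0.06, 0.003, -0.042], [-0.057, 0.001, -0.042], [0.249, -0.175, -0.141]]
```

The closed fingers really end about 42 mm short of the reported TCP. The wrist and scene depth both show this, and it accounts for the grasp closing above the bar. From here I'll treat the fingertip as TCP z + 42 mm. Next: open, go lower and grasp again.

```bash

python3 -m handwheel '[{"x":0,"y":0,"z":0,"wx":0,"wy":0,"wz":0,"hand":1},{"x":0,"y":0,"z":0,"wx":0,"wy":0,"wz":0,"hand":1},{"x":0,"y":0,"z":0,"wx":0,"wy":0,"wz":0,"hand":1},{"x":0,"y":0,"z":0,"wx":0,"wy":0,"wz":0,"hand":1},{"x":0.2,"y":0,"z":0,"wx":0,"wy":0,"wz":0,"hand":1},{"x":0.35,"y":0,"z":0,"wx":0,"wy":0,"wz":0,"hand":1},{"x":0.35,"y":0,"z":0,"wx":0,"wy":0,"wz":0,"hand":1}]'
python3 -m handwheel '[{"x":0,"y":0,"z":0,"wx":0,"wy":0,"wz":0,"hand":0.3},{"x":0,"y":0,"z":0,"wx":0,"wy":0,"wz":0,"hand":0},{"x":0,"y":0,"z":0,"wx":0,"wy":0,"wz":0,"hand":0},{"x":0,"y":0,"z":0,"wx":0,"wy":0,"wz":0,"hand":0},{"x":0,"y":0,"z":0,"wx":0,"wy":0,"wz":0,"hand":0},{"x":0,"y":0,"z":0,"wx":0,"wy":0,"wz":0,"hand":0}]'
python3 -c "
from h import *
plan((.579,.0615,.022),.788)"
```

```text
clock: 5.5
tcp_pos: [0.5768, 0.0626, 0.0205]
ee_rot: [[-0.004, -0.708, 0.706], [0.0, 0.706, 0.708], [-1.0, 0.003, -0.003]]
contact_force: [-0.2, -0.2, 0.3]
grip_width: 0.0854
clock: 6.1
tcp_pos: [0.5786, 0.0615, 0.0241]
ee_rot: [[-0.0, -0.708, 0.707], [-0.002, 0.707, 0.708], [-1.0, -0.001, -0.002]]
contact_force: [-6.5, -3.7, 7.9]
grip_width: 0.013
clock 6.1 tcp [0.5786 0.0615 0.0241] yawz 0.7861 q6 0.667 F [-6.5 -3.7  7.9] T [-0.74  1.07  0.1 ] w 0.013
shift [ 0.0179 -0.0024  0.0019] turn [-0.0009 -0.0007  0.0005]
```

```bash

python3 -m handwheel '[{"x":-0.02,"y":0,"z":0,"wx":-0.03,"wy":0,"wz":0,"hand":0},{"x":-0.02,"y":0,"z":0,"wx":-0.08,"wy":0,"wz":0,"hand":0},{"x":-0.02,"y":0,"z":0,"wx":-0.14,"wy":0,"wz":0,"hand":0},{"x":-0.02,"y":0,"z":0,"wx":-0.2,"wy":0,"wz":0,"hand":0},{"x":-0.02,"y":0,"z":0,"wx":-0.26,"wy":0,"wz":0,"hand":0},{"x":-0.02,"y":0,"z":0,"wx":-0.32,"wy":0,"wz":0,"hand":0},{"x":-0.02,"y":0,"z":0,"wx":-0.37,"wy":0,"wz":0,"hand":0},{"x":-0.02,"y":0,"z":0,"wx":-0.4,"wy":0,"wz":0,"hand":0}]'
python3 -c "
from h import *
plan((.579,.0615,.024),.143+1.5708)"
```

```text
clock: 6.9
tcp_pos: [0.578, 0.0607, 0.0244]
ee_rot: [[-0.002, -0.998, -0.056], [-0.003, -0.056, 0.998], [-1.0, 0.002, -0.003]]
contact_force: [0.8, -8.5, -7.7]
grip_width: 0.0134
clock 6.9 tcp [0.578  0.0607 0.0244] yawz 1.6266 q6 -0.174 F [ 0.8 -8.5 -7.7] T [-1.6  -0.22 -0.26] w 0.0134
shift [ 0.0029 -0.0083  0.0059] turn [-0.0416 -0.0012 -0.0011]
```

```bash

python3 -m handwheel '[{"x":0,"y":0,"z":0,"wx":-0.02,"wy":0,"wz":0,"hand":0},{"x":0,"y":0,"z":0,"wx":-0.035,"wy":0,"wz":0,"hand":0},{"x":0,"y":0,"z":0,"wx":-0.035,"wy":0,"wz":0,"hand":0}]'
python3 -c "
from h import *
plan((.579,.0615,.024),.143+1.5708)"
python3 -m handwheel '[{"x":0,"y":0,"z":0,"wx":-0.02,"wy":0,"wz":0,"hand":0},{"x":0,"y":0,"z":0,"wx":-0.02,"wy":0,"wz":0,"hand":0},{"x":0,"y":0,"z":0,"wx":-0.02,"wy":0,"wz":0,"hand":0}]'
python3 -c "
from h import *
plan((.579,.0615,.024),.143+1.5708)"
```

```text
clock: 7.2
tcp_pos: [0.578, 0.0606, 0.0244]
ee_rot: [[-0.002, -0.992, -0.126], [-0.003, -0.126, 0.992], [-1.0, 0.002, -0.003]]
contact_force: [0.1, -9.0, -8.5]
grip_width: 0.013
clock 7.2 tcp [0.578  0.0606 0.0244] yawz 1.697 q6 -0.245 F [ 0.1 -9.  -8.5] T [-1.62 -0.19  0.02] w 0.013
shift [ 0.003  -0.0089  0.0063] turn [-0.008  -0.0013 -0.0012]
clock: 7.5
tcp_pos: [0.578, 0.0606, 0.0244]
ee_rot: [[-0.002, -0.986, -0.166], [-0.003, -0.166, 0.986], [-1.0, 0.002, -0.002]]
contact_force: [1.7, -8.8, -8.7]
grip_width: 0.0128
clock 7.5 tcp [0.578  0.0606 0.0244] yawz 1.7371 q6 -0.285 F [ 1.7 -8.8 -8.7] T [-1.56 -0.15 -0.56] w 0.0128
shift [ 0.0032 -0.0091  0.0059] turn [ 0.0111 -0.0012 -0.0012]
```

The torque rose to 0.56 N m at the predicted angle, which is the hard stop. I'll let go, rise and check.

```bash

python3 -m handwheel '[{"x":0,"y":0,"z":0,"wx":0.012,"wy":0,"wz":0,"hand":0},{"x":0,"y":0,"z":0,"wx":0.012,"wy":0,"wz":0,"hand":1},{"x":0,"y":0,"z":0,"wx":0.012,"wy":0,"wz":0,"hand":1},{"x":0,"y":0,"z":0,"wx":0.012,"wy":0,"wz":0,"hand":1},{"x":-0.3,"y":0,"z":0,"wx":0.012,"wy":0,"wz":0,"hand":1},{"x":-0.7,"y":0,"z":0,"wx":0.012,"wy":0,"wz":0,"hand":1},{"x":-1,"y":0,"z":0,"wx":0.012,"wy":0,"wz":0,"hand":1},{"x":-1,"y":0,"z":0,"wx":0.012,"wy":0,"wz":0,"hand":1}]'
python3 -c "
from h import *
plan((.579,.0615,.144),.143+1.5708)
snap('wrist','w4')
im,d,p,R=load('w4'); P=cloud('wrist',d,p,R);z=P[:,:,2]; v,u=np.mgrid[:480,:640]
X=np.linalg.norm(P[:,:,:2]-[.579,.0615],axis=2)
m=(X<.045)&(z>.088)&(z<.102); print(m.sum(),cv2.minAreaRect((P[m][:,:2]*1000).astype(np.float32)))
a=.143; S=np.array([[np.cos(a),np.sin(a)],[-np.sin(a),np.cos(a)]])
B=(P[:,:,:2]-[.5659,.1533])@S.T
m=(abs(z-.057)<.004)&(B[:,:,1]>-.056)&(B[:,:,1]<.03)&(abs(B[:,:,0])<.06)
q=P[m];print('jaw',m.sum(),cv2.minAreaRect((q[:,:2]*1000).astype(np.float32)),np.percentile(B[m],[1,50,99],axis=0))
"
```

```text
clock: 8.3
tcp_pos: [0.5821, 0.0622, 0.1522]
ee_rot: [[0.009, -0.99, -0.143], [-0.001, -0.143, 0.99], [-1.0, -0.009, -0.002]]
contact_force: [0.0, 0.5, 0.4]
grip_width: 0.0854
clock 8.3 tcp [0.5821 0.0622 0.1522] yawz 1.7147 q6 -0.261 F [0.  0.5 0.4] T [-0.   -0.11  0.02] w 0.0854
shift [ 0.0682  0.027  -0.0023] turn [ 0.0004 -0.0011  0.0044]
2117 ((578.8208618164062, 60.76665496826172), (73.0801010131836, 13.956427574157715), 8.614141464233398)
jaw 2524 ((572.3672485351562, 109.96782684326172), (109.40485382080078, 21.30193328857422), 8.051353454589844) [[-0.05367182 -0.05318368]
 [-0.0045879  -0.04086596]
 [ 0.05289422 -0.03367362]]
```

View pics/w4.png

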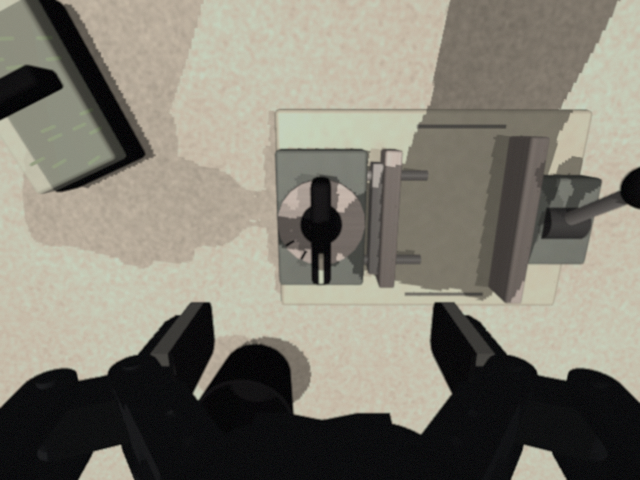

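The jaw's front face is at bed y = -33 mm, so it is fully back. Next the box pose, by depth, plus a refined bed frame.

```bash

python3 -c "
from h import *
im,d,p,R=load('w1'); P=cloud('wrist',d,p,R);z=P[:,:,2]; v,u=np.mgrid[:480,:640]
near=(np.linalg.norm(P[:,:,:2]-[.515,-.159],axis=2)<.09)&(v<300)
r=cv2.minAreaRect
m=near&(abs(z-.078)<.004);print('rib',m.sum(),np.median(z[m]),r((P[m][:,:2]*1000).astype(np.float32)))
m=near&(abs(z-.051)<.005);print('lid',m.sum(),np.median(z[m]),r((P[m][:,:2]*1000).astype(np.float32)))
im,d,p,R=load('w4'); P=cloud('wrist',d,p,R);z=P[:,:,2]
a=.146; S=np.array([[np.cos(a),np.sin(a)],[-np.sin(a),np.cos(a)]])
B=(P[:,:,:2]-[.5659,.1533])@S.T
def box(n,zz,tol,c,x=.075):
    m=(abs(z-zz)<tol)&(B[:,:,1]>c[0])&(B[:,:,1]<c[1])&(abs(B[:,:,0])<x)&(v<310)
    print(n,m.sum(),r((P[m][:,:2]*1000).astype(np.float32)))
box('stop',.064,.004,(.04,.085)); box('housing',.052,.003,(-.14,-.056),.06); box('jaw',.057,.003,(-.05,-.02),.06); box('bed',.031,.006,(-.14,.14),.1)
"
```

```text
rib 806 0.07897757748745168 ((518.5964965820312, -161.8486785888672), (14.125994682312012, 62.086666107177734), 31.076921463012695)
lid 6497 0.05125875919511952 ((518.8092041015625, -161.97665405273438), (126.06273651123047, 72.55122375488281), 31.364017486572266)
stop 3811 ((556.091796875, 221.89735412597656), (129.2876739501953, 31.33380126953125), 8.182146072387695)
housing 5674 ((579.09814453125, 60.81639099121094), (109.31185150146484, 70.09426879882812), 8.220335960388184)
jaw 2357 ((572.01953125, 112.42607116699219), (109.40485382080078, 16.336505889892578), 8.051353454589844)
bed 32577 ((566.69873046875, 147.82205200195312), (169.29571533203125, 250.3354949951172), 7.991687297821045)
```

```bash
python3 -c "
from h import *
plan((.5187,-.1619,.12),.545)"
```

```text
clock 8.35 tcp [0.5809 0.0624 0.149 ] yawz 1.7147 q6 -0.261 F [-0.3 -0.7 -0.5] T [ 0.   -0.04 -0.01] w 0.0855
shift [ 0.2401  0.7825 -1.7749] turn [0.5585 0.001  0.0028]
```

```bash

python3 -m handwheel '[{"x":0,"y":0.2,"z":-0.4,"wx":0.07,"wy":0,"wz":0,"hand":1},{"x":0,"y":0.4,"z":-0.8,"wx":0.14,"wy":0,"wz":0,"hand":1},{"x":0,"y":0.5,"z":-1,"wx":0.21,"wy":0,"wz":0,"hand":1},{"x":0,"y":0.5,"z":-1,"wx":0.28,"wy":0,"wz":0,"hand":1},{"x":0,"y":0.5,"z":-1,"wx":0.28,"wy":0,"wz":0,"hand":1}]'
python3 -c "
from h import *
plan((.5187,-.1619,.12),.545)"
```

```text
clock: 8.85
tcp_pos: [0.5359, -0.0656, 0.1444]
ee_rot: [[-0.001, -0.902, 0.432], [0.001, 0.432, 0.902], [-1.0, 0.001, 0.0]]
contact_force: [-0.2, 0.4, -0.5]
grip_width: 0.085
clock 8.85 tcp [ 0.5359 -0.0656  0.1444] yawz 1.1238 q6 0.083 F [-0.2  0.4 -0.5] T [ 0.02 -0.06  0.05] w 0.085
shift [ 0.2033 -0.2183 -0.7858] turn [ 2.764e-01 -2.000e-04 -7.000e-04]
```

```bash

python3 -m handwheel '[{"x":0.1,"y":-0.1,"z":-0.4,"wx":0.07,"wy":0,"wz":0,"hand":1},{"x":0.2,"y":-0.21,"z":-0.78,"wx":0.14,"wy":0,"wz":0,"hand":1},{"x":0.2,"y":-0.21,"z":-0.78,"wx":0.21,"wy":0,"wz":0,"hand":1},{"x":0.2,"y":-0.21,"z":-0.78,"wx":0.276,"wy":0,"wz":0,"hand":1},{"x":0.2,"y":-0.21,"z":-0.78,"wx":0.276,"wy":0,"wz":0,"hand":1},{"x":0.2,"y":-0.21,"z":-0.78,"wx":0.276,"wy":0,"wz":0,"hand":1}]'
python3 -c "
from h import *
plan((.5187,-.1619,.014),.545)
snap('wrist','w5')
im,d,p,R=load('w5'); P=cloud('wrist',d,p,R);z=P[:,:,2]; v,u=np.mgrid[:480,:640]
near=(np.linalg.norm(P[:,:,:2]-[.515,-.159],axis=2)<.09)&(v<300)
r=cv2.minAreaRect
m=near&(abs(z-.078)<.004);print('rib',m.sum(),np.median(z[m]),r((P[m][:,:2]*1000).astype(np.float32)))
m=near&(abs(z-.051)<.005);print('lid',m.sum(),np.median(z[m]),r((P[m][:,:2]*1000).astype(np.float32)))
"
```

```text
clock: 9.45
tcp_pos: [0.5193, -0.1595, 0.1211]
ee_rot: [[-0.001, -0.529, 0.849], [0.0, 0.849, 0.529], [-1.0, 0.001, -0.0]]
contact_force: [-0.1, -0.0, 0.4]
grip_width: 0.0859
clock 9.45 tcp [ 0.5193 -0.1595  0.1211] yawz 0.5574 q6 0.474 F [-0.1 -0.   0.4] T [ 0.01 -0.   -0.04] w 0.0859
shift [ 0.8926 -0.0145 -0.0145] turn [ 0.0059 -0.0001 -0.0003]
rib 1975 0.07895022989254788 ((518.2001953125, -162.6216583251953), (13.8839693069458, 61.658390045166016), 31.230728149414062)
lid 14901 0.051187897118512404 ((518.149169921875, -162.80429077148438), (126.33535766601562, 71.79206848144531), 31.386032104492188)
```

```bash

python3 -m handwheel '[{"x":0.3,"y":-0.017,"z":-0.021,"wx":0.0055,"wy":0,"wz":0,"hand":1},{"x":0.6,"y":-0.017,"z":-0.021,"wx":0.0055,"wy":0,"wz":0,"hand":1},{"x":0.8,"y":-0.017,"z":-0.021,"wx":0.0055,"wy":0,"wz":0,"hand":1},{"x":0.89,"y":-0.017,"z":-0.021,"wx":0.0055,"wy":0,"wz":0,"hand":1},{"x":0.89,"y":-0.017,"z":-0.021,"wx":0.0055,"wy":0,"wz":0,"hand":1},{"x":0.89,"y":-0.017,"z":-0.021,"wx":0.0055,"wy":0,"wz":0,"hand":1}]'
python3 -c "
from h import *
plan((.5182,-.1626,.014),.5455)"
```

```text
clock: 10.1
tcp_pos: [0.5189, -0.1636, 0.0161]
ee_rot: [[0.001, -0.514, 0.858], [-0.001, 0.858, 0.514], [-1.0, -0.001, 0.001]]
contact_force: [0.5, -0.0, 0.8]
grip_width: 0.0853
clock 10.1 tcp [ 0.5189 -0.1636  0.0161] yawz 0.5399 q6 0.485 F [ 0.5 -0.   0.8] T [-0.03  0.01  0.02] w 0.0853
shift [ 0.0171  0.0101 -0.001 ] turn [-0.0027  0.0003  0.0006]
```

```bash

python3 -m handwheel '[{"x":0,"y":0.008,"z":0,"wx":-0.002,"wy":0,"wz":0,"hand":0.4},{"x":0,"y":0.008,"z":0,"wx":-0.002,"wy":0,"wz":0,"hand":0},{"x":0,"y":0.008,"z":0,"wx":-0.002,"wy":0,"wz":0,"hand":0},{"x":0,"y":0.008,"z":0,"wx":-0.002,"wy":0,"wz":0,"hand":0},{"x":0,"y":0.008,"z":0,"wx":-0.002,"wy":0,"wz":0,"hand":0},{"x":0,"y":0.008,"z":0,"wx":-0.002,"wy":0,"wz":0,"hand":0}]'
python3 -c "
from h import *
plan((.5182,-.1626,.014),.5455)"
```

```text
clock: 10.7
tcp_pos: [0.518, -0.1627, 0.0152]
ee_rot: [[0.001, -0.516, 0.856], [-0.0, 0.856, 0.516], [-1.0, -0.001, 0.0]]
contact_force: [0.5, -0.1, 2.2]
grip_width: 0.0128
clock 10.7 tcp [ 0.518  -0.1627  0.0152] yawz 0.5424 q6 0.483 F [ 0.5 -0.1  2.2] T [ 0.11 -0.13  0.04] w 0.0128
shift [ 0.0098 -0.      0.0016] turn [-0.0015  0.0002  0.0003]
```

```bash

python3 -m handwheel '[{"x":-0.1,"y":0,"z":0,"wx":0,"wy":0,"wz":0,"hand":0},{"x":-0.3,"y":0,"z":0,"wx":0,"wy":0,"wz":0,"hand":0},{"x":-0.6,"y":0,"z":0,"wx":0,"wy":0,"wz":0,"hand":0},{"x":-0.85,"y":0,"z":0,"wx":0,"wy":0,"wz":0,"hand":0},{"x":-1,"y":0,"z":0,"wx":0,"wy":0,"wz":0,"hand":0},{"x":-1,"y":0,"z":0,"wx":0,"wy":0,"wz":0,"hand":0}]'
python3 -c "
from h import *
plan((.5643,.1639,.14),.142)"
```

```text
clock: 11.3
tcp_pos: [0.519, -0.1634, 0.1381]
ee_rot: [[0.004, -0.516, 0.857], [-0.002, 0.856, 0.516], [-1.0, -0.004, 0.002]]
contact_force: [0.5, -0.2, -3.3]
grip_width: 0.0125
clock 11.3 tcp [ 0.519  -0.1634  0.1381] yawz 0.5423 q6 0.483 F [ 0.5 -0.2 -3.3] T [ 0.02 -0.03  0.02] w 0.0125
shift [-0.0212  2.1412  1.7313] turn [0.1911 0.0013 0.0017]
```

Lifted: the weight reads -3.3 N. Now carrying it over.

```bash

python3 -m handwheel '[{"x":-0.05,"y":0.1,"z":0.08,"wx":0.02,"wy":0,"wz":0,"hand":0},{"x":-0.05,"y":0.3,"z":0.24,"wx":0.05,"wy":0,"wz":0,"hand":0},{"x":-0.05,"y":0.5,"z":0.4,"wx":0.08,"wy":0,"wz":0,"hand":0},{"x":-0.05,"y":0.7,"z":0.57,"wx":0.1,"wy":0,"wz":0,"hand":0},{"x":-0.05,"y":0.9,"z":0.73,"wx":0.1,"wy":0,"wz":0,"hand":0},{"x":-0.05,"y":1,"z":0.81,"wx":0.1,"wy":0,"wz":0,"hand":0}]'
python3 -c "
from h import *
plan((.5643,.1639,.14),.142)"
```

```text
clock: 11.9
tcp_pos: [0.5382, -0.0073, 0.1393]
ee_rot: [[-0.002, -0.328, 0.945], [0.001, 0.945, 0.328], [-1.0, 0.002, -0.002]]
contact_force: [0.3, -0.0, -3.4]
grip_width: 0.013
clock 11.9 tcp [ 0.5382 -0.0073  0.1393] yawz 0.3346 q6 0.979 F [ 0.3 -0.  -3.4] T [-0.03 -0.02 -0.02] w 0.013
shift [-0.0048  1.276   0.6741] turn [ 0.0919 -0.0009 -0.0007]
```

```bash

python3 -m handwheel '[{"x":-0.03,"y":0.2,"z":0.1,"wx":0.03,"wy":0,"wz":0,"hand":0},{"x":-0.03,"y":0.4,"z":0.21,"wx":0.06,"wy":0,"wz":0,"hand":0},{"x":-0.03,"y":0.6,"z":0.32,"wx":0.09,"wy":0,"wz":0,"hand":0},{"x":-0.03,"y":0.8,"z":0.42,"wx":0.092,"wy":0,"wz":0,"hand":0},{"x":-0.03,"y":0.95,"z":0.5,"wx":0.092,"wy":0,"wz":0,"hand":0},{"x":-0.03,"y":1,"z":0.53,"wx":0.092,"wy":0,"wz":0,"hand":0},{"x":-0.03,"y":1,"z":0.53,"wx":0.092,"wy":0,"wz":0,"hand":0}]'
python3 -c "
from h import *
plan((.5643,.1639,.14),.142)"
```

```text
clock: 12.6
tcp_pos: [0.5595, 0.1248, 0.1435]
ee_rot: [[-0.001, -0.141, 0.99], [-0.0, 0.99, 0.141], [-1.0, -0.0, -0.001]]
contact_force: [-0.5, -1.8, -3.1]
grip_width: 0.013
clock 12.6 tcp [0.5595 0.1248 0.1435] yawz 0.1414 q6 1.421 F [-0.5 -1.8 -3.1] T [ 0.   -0.06  0.03] w 0.013
shift [0.0289 0.3169 0.0854] turn [-0.0003 -0.0007  0.0001]
```

```bash

python3 -m handwheel '[{"x":0,"y":0.15,"z":0.04,"wx":0,"wy":0,"wz":0,"hand":0},{"x":0.03,"y":0.31,"z":0.085,"wx":0,"wy":0,"wz":0,"hand":0},{"x":0.03,"y":0.31,"z":0.085,"wx":0,"wy":0,"wz":0,"hand":0},{"x":0.03,"y":0.31,"z":0.085,"wx":0,"wy":0,"wz":0,"hand":0}]'
python3 -c "
from h import *
plan((.5643,.1639,.14),.142)
snap('wrist','w6')"
```

```text
clock: 13.0
tcp_pos: [0.5646, 0.1618, 0.1403]
ee_rot: [[-0.001, -0.14, 0.99], [-0.001, 0.99, 0.14], [-1.0, -0.001, -0.001]]
contact_force: [1.0, 0.2, -3.4]
grip_width: 0.013
clock 13.0 tcp [0.5646 0.1618 0.1403] yawz 0.14 q6 1.488 F [ 1.   0.2 -3.4] T [-0.03  0.07 -0.  ] w 0.013
shift [0.0025 0.0175 0.0001] turn [-0.001  -0.0004  0.0003]
```

View pics/w6.png

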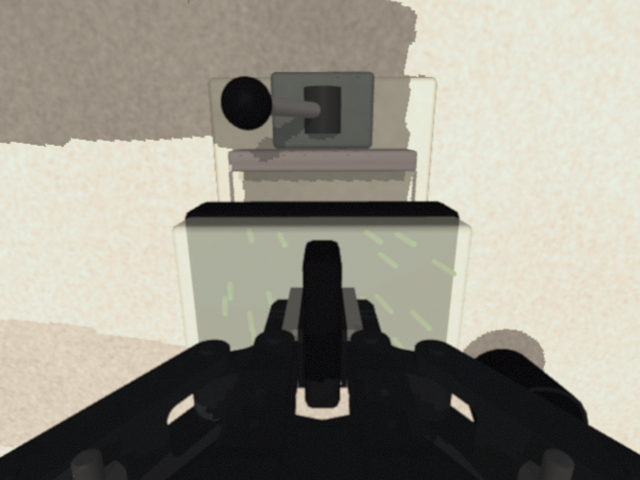

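The box hangs level, its front edge at row ~205 and parallel to the stop at rows ~150–170. I'll measure both in bed coordinates.

```bash

python3 -c "
from h import *
im,d,p,R=load('w6'); P=cloud('wrist',d,p,R);z=P[:,:,2]; v,u=np.mgrid[:480,:640]
a=.142; S=np.array([[np.cos(a),np.sin(a)],[-np.sin(a),np.cos(a)]])
B=(P[:,:,:2]-[.5659,.153])@S.T
r=lambda m:(m.sum(),np.median(z[m]).round(4),cv2.minAreaRect((B[m]*1000).astype(np.float32)))
print('stop',r((abs(z-.064)<.004)&(v<185)&(u>215)&(u<425)))
print('lever blk',r((abs(z-.052)<.02)&(v<150)&(u>272)&(u<375)))
zl=np.median(z[230:290,220:280]); print('lid z',zl)
m=(abs(z-zl)<.006)&(v<340)&(v>205)&(u>150)&(u<480); print('lid',r(m)); 
for s in(170,440): print(np.median(z[240:300,s+40 if s<200 else s-10:s+60 if s<200 else s+10]))
m=(abs(z-zl-.028)<.005)&(v>230)&(v<300)&(u>295)&(u<345);print('rib',r(m), np.median(B[m],0))
L=(z-zl<.004)&(z-zl>-.006)&(u>150)&(u<480)&(v>205)&(v<340)
for vv in range(204,226,3): q=B[vv,200:450]; print(vv, np.median(q[:,1]).round(4), np.median(z[vv,200:450]).round(4))
for vv in (250,280): i=np.where(L[vv])[0]; print('x extent',B[vv,i[0]],B[vv,i[-1]])
"
```

```text
stop (np.int64(5278), np.float64(0.0651), ((0.1630859375, 82.6092758178711), (129.3826904296875, 55.08139419555664), 0.19129037857055664))
lever blk (np.int64(7069), np.float64(0.0563), ((1.0135917663574219, 94.47277069091797), (50.848365783691406, 76.86431121826172), 89.96686553955078))
lid z 0.17630687833389086
lid (np.int64(26489), np.float64(0.1762), ((-0.0766143798828125, 18.11349868774414), (53.56306457519531, 125.76480865478516), 89.89026641845703))
0.17634829895333615
0.17627630369545932
rib (np.int64(1681), np.float64(0.2038), ((-0.3611416816711426, 31.906564712524414), (14.081107139587402, 16.1116886138916), 0.6330987215042114)) [-0.00039494  0.03297737]
204 0.0464 0.1388
207 0.0464 0.1466
210 0.0462 0.1528
213 0.0452 0.1549
216 0.044 0.1556
219 0.0444 0.1635
222 0.0444 0.1693
225 0.0442 0.1738
x extent [-0.06147962  0.03414706] [0.06151365 0.03374074]
x extent [-0.06204919  0.0203558 ] [0.06182721 0.02010467]
```

```bash

python3 -m handwheel '[{"x":0.1,"y":0.02,"z":0,"wx":0,"wy":0,"wz":0,"hand":0},{"x":0.3,"y":0.02,"z":0,"wx":0,"wy":0,"wz":0,"hand":0},{"x":0.5,"y":0.02,"z":0,"wx":0,"wy":0,"wz":0,"hand":0},{"x":0.6,"y":0.02,"z":0,"wx":0,"wy":0,"wz":0,"hand":0},{"x":0.68,"y":0.02,"z":0,"wx":0,"wy":0,"wz":0,"hand":0},{"x":0.72,"y":0.02,"z":0,"wx":0,"wy":0,"wz":0,"hand":0},{"x":0.74,"y":0.02,"z":0,"wx":0,"wy":0,"wz":0,"hand":0},{"x":0.74,"y":0.02,"z":0,"wx":0,"wy":0,"wz":0,"hand":0}]'
python3 -c "
from h import *
plan((.5643,.1639,.045),.142)"
```

```text
clock: 13.85
tcp_pos: [0.5648, 0.1652, 0.0525]
ee_rot: [[0.001, -0.14, 0.99], [-0.0, 0.99, 0.14], [-1.0, -0.0, 0.001]]
contact_force: [-0.9, 0.2, -3.4]
grip_width: 0.0125
clock 13.85 tcp [0.5648 0.1652 0.0525] yawz 0.1402 q6 1.493 F [-0.9  0.2 -3.4] T [-0.05  0.04 -0.01] w 0.0125
shift [ 0.0621 -0.01   -0.0061] turn [-0.0009  0.0004  0.0001]
```

```bash

python3 -m handwheel '[{"x":0.03,"y":0,"z":0,"wx":0,"wy":0,"wz":0,"hand":0},{"x":0.055,"y":0,"z":0,"wx":0,"wy":0,"wz":0,"hand":0},{"x":0.055,"y":0,"z":0,"wx":0,"wy":0,"wz":0,"hand":0}]'
python3 -c "
from h import *
plan((.5643,.1639,.045),.142)"
```

```text
clock: 14.15
tcp_pos: [0.5645, 0.1652, 0.0453]
ee_rot: [[0.0, -0.14, 0.99], [-0.0, 0.99, 0.14], [-1.0, -0.0, 0.0]]
contact_force: [-0.2, 0.2, -3.0]
grip_width: 0.0131
clock 14.15 tcp [0.5645 0.1652 0.0453] yawz 0.1403 q6 1.493 F [-0.2  0.2 -3. ] T [ 0.04  0.06 -0.01] w 0.0131
shift [ 0.0024 -0.0105 -0.0032] turn [-0.0008  0.0001  0.0001]
```

```bash

python3 -m handwheel '[{"x":0.01,"y":0,"z":0,"wx":0,"wy":0,"wz":0,"hand":0},{"x":0.01,"y":0,"z":0,"wx":0,"wy":0,"wz":0,"hand":0}]'
python3 -m handwheel '[{"x":0,"y":0,"z":0,"wx":0,"wy":0,"wz":0,"hand":1},{"x":0,"y":0,"z":0,"wx":0,"wy":0,"wz":0,"hand":1},{"x":0,"y":0,"z":0,"wx":0,"wy":0,"wz":0,"hand":1},{"x":-0.3,"y":0,"z":0,"wx":0,"wy":0,"wz":0,"hand":1},{"x":-0.7,"y":0,"z":0,"wx":0,"wy":0,"wz":0,"hand":1},{"x":-1,"y":0,"z":0,"wx":0,"wy":0,"wz":0,"hand":1},{"x":-1,"y":0,"z":0,"wx":0,"wy":0,"wz":0,"hand":1}]'
python3 -c "
from h import *
plan((.579,.061,.16),1.714)
snap('wrist','w7')
im,d,p,R=load('w7'); P=cloud('wrist',d,p,R);z=P[:,:,2]; v,u=np.mgrid[:480,:640]
a=.142; S=np.array([[np.cos(a),np.sin(a)],[-np.sin(a),np.cos(a)]])
B=(P[:,:,:2]-[.5659,.153])@S.T
r=lambda m:(m.sum(),np.median(z[m]).round(4),cv2.minAreaRect((B[m]*1000).astype(np.float32)))
print('lid',r((abs(z-.081)<.004)&(abs(B[:,:,0])<.08)&(abs(B[:,:,1]-.01)<.05)))
print('rib',r((abs(z-.108)<.005)&(abs(B[:,:,0])<.08)&(abs(B[:,:,1]-.01)<.05)))
"
```

```text
clock: 14.35
tcp_pos: [0.5646, 0.1652, 0.0452]
ee_rot: [[0.001, -0.14, 0.99], [-0.0, 0.99, 0.14], [-1.0, -0.0, 0.0]]
contact_force: [-4.3, -1.1, 4.5]
grip_width: 0.0128
clock: 15.05
tcp_pos: [0.5675, 0.1654, 0.1705]
ee_rot: [[0.009, -0.14, 0.99], [0.0, 0.99, 0.14], [-1.0, -0.001, 0.009]]
contact_force: [1.3, -0.8, 0.4]
grip_width: 0.0854
clock 15.05 tcp [0.5675 0.1654 0.1705] yawz 0.1403 q6 1.493 F [ 1.3 -0.8  0.4] T [-0.05 -0.07  0.01] w 0.0854
shift [ 0.0877 -0.875  -0.0276] turn [-0.7514  0.0031  0.0037]
lid (np.int64(13145), np.float64(0.0812), ((0.06027984619140625, 11.94688606262207), (72.06640625, 126.43798065185547), 89.92949676513672))
rib (np.int64(1710), np.float64(0.1089), ((-0.09569597244262695, 12.354415893554688), (13.701436996459961, 60.95860290527344), 0.006557514425367117))
```

View pics/w7.png

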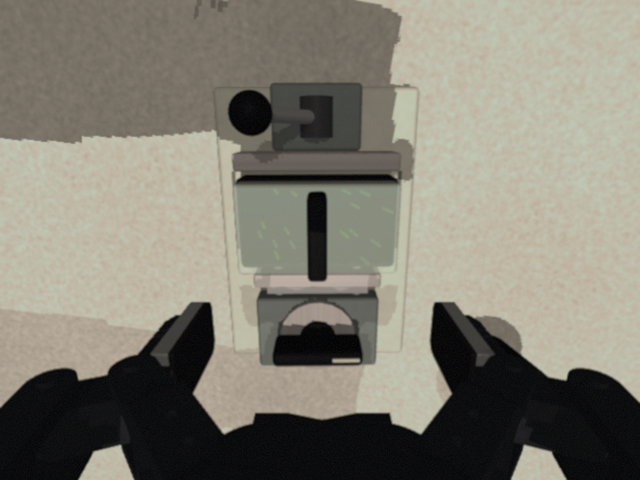

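The box is placed at x 0.0, y +12 mm, square and level (lid z 0.081). Before going down at the handle beside it, I'll check how wide the open gripper is at the box's height.

```bash

python3 -c "
from h import *
for t in ('w7','w3'):
    im,d,p,R=load(t); P=cloud('wrist',d,p,R); T=(P-p)@R
    for a in np.arange(-.04,-.2,-.01):
        m=(T[:,:,0]<a)&(T[:,:,0]>a-.01)&(abs(T[:,:,1])<.06)&(d>0)&(abs(T[:,:,2])<.12)&(np.mgrid[:480,:640][0]>(280))
        if m.sum()>5: print(t,a.round(2),m.sum(),'z',np.percentile(T[m][:,2],[1,99]).round(3),'y',np.percentile(T[m][:,1],[1,99]).round(3))
"
```

```text
w7 -0.05 801 z [-0.049  0.049] y [-0.01   0.012]
w7 -0.06 1869 z [-0.056  0.055] y [-0.01   0.012]
w7 -0.07 2355 z [-0.056  0.056] y [-0.01   0.012]
w7 -0.08 2336 z [-0.055  0.055] y [-0.007  0.012]
w7 -0.09 2850 z [-0.069  0.069] y [0.004 0.015]
w7 -0.1 15593 z [-0.073  0.072] y [-0.01   0.014]
w7 -0.11 13455 z [-0.071  0.07 ] y [-0.008  0.018]
w7 -0.12 16791 z [-0.063  0.062] y [0.004 0.019]
w7 -0.13 5983 z [-0.03   0.029] y [0.012 0.021]
w3 -0.04 341 z [-0.012  0.012] y [0.007 0.012]
w3 -0.05 821 z [-0.014  0.013] y [0.007 0.012]
w3 -0.06 1004 z [-0.014  0.013] y [0.007 0.012]
w3 -0.07 1236 z [-0.011  0.011] y [-0.01   0.013]
w3 -0.08 3267 z [-0.031  0.031] y [-0.009  0.014]
w3 -0.09 9018 z [-0.038  0.037] y [-0.008  0.014]
w3 -0.1 8171 z [-0.046  0.046] y [-0.007  0.018]
w3 -0.11 16176 z [-0.054  0.053] y [-0.006  0.018]
w3 -0.12 19945 z [-0.059  0.058] y [0.005 0.018]
w3 -0.13 5391 z [-0.056  0.055] y [0.012 0.021]
```

```bash

python3 -m handwheel '[{"x":0.05,"y":-0.3,"z":0,"wx":-0.07,"wy":0,"wz":0,"hand":0.5},{"x":0.05,"y":-0.6,"z":-0.02,"wx":-0.14,"wy":0,"wz":0,"hand":0.5},{"x":0.05,"y":-0.87,"z":-0.02,"wx":-0.21,"wy":0,"wz":0,"hand":0.5},{"x":0.05,"y":-0.87,"z":-0.02,"wx":-0.28,"wy":0,"wz":0,"hand":0.5},{"x":0.05,"y":-0.87,"z":-0.02,"wx":-0.35,"wy":0,"wz":0,"hand":0.5},{"x":0.05,"y":-0.87,"z":-0.02,"wx":-0.42,"wy":0,"wz":0,"hand":0.5},{"x":0.05,"y":-0.87,"z":-0.02,"wx":-0.49,"wy":0,"wz":0,"hand":0.5},{"x":0.05,"y":-0.87,"z":-0.02,"wx":-0.56,"wy":0,"wz":0,"hand":0.5}]'
python3 -c "
from h import *
plan((.579,.061,.16),1.717)"
```

```text
clock: 15.9
tcp_pos: [0.576, 0.0615, 0.1565]
ee_rot: [[-0.002, -0.968, 0.249], [0.0, 0.249, 0.968], [-1.0, 0.002, -0.0]]
contact_force: [-0.1, -0.6, -0.5]
grip_width: 0.0427
clock 15.9 tcp [0.576  0.0615 0.1565] yawz 1.319 q6 0.133 F [-0.1 -0.6 -0.5] T [-0.02  0.02 -0.02] w 0.0427
shift [-0.0295 -0.0253  0.0022] turn [-0.19   0.    -0.001]
```

```bash

python3 -m handwheel '[{"x":0,"y":-0.025,"z":0,"wx":-0.07,"wy":0,"wz":0,"hand":0.5},{"x":0,"y":-0.025,"z":0,"wx":-0.14,"wy":0,"wz":0,"hand":0.5},{"x":0,"y":-0.025,"z":0,"wx":-0.19,"wy":0,"wz":0,"hand":0.5},{"x":0,"y":-0.025,"z":0,"wx":-0.19,"wy":0,"wz":0,"hand":0.5},{"x":0,"y":-0.025,"z":0,"wx":-0.19,"wy":0,"wz":0,"hand":0.5}]'
python3 -c "
from h import *
plan((.579,.061,.026),1.717)
snap('wrist','w8')
im,d,p,R=load('w8'); P=cloud('wrist',d,p,R);z=P[:,:,2]; v,u=np.mgrid[:480,:640]
m=(np.linalg.norm(P[:,:,:2]-[.579,.061],axis=2)<.045)&(z>.088)&(z<.1); print(m.sum(),cv2.minAreaRect((P[m][:,:2]*1000).astype(np.float32)))
cv2.imwrite('pics/w8c.png',cv2.resize(im[120:320,200:440,::-1],None,fx=3,fy=3,interpolation=cv2.INTER_CUBIC))
"
```

```text
clock: 16.4
tcp_pos: [0.5791, 0.0608, 0.1571]
ee_rot: [[-0.001, -0.991, -0.137], [0.0, -0.137, 0.991], [-1.0, 0.001, 0.0]]
contact_force: [0.1, 0.3, 0.3]
grip_width: 0.0428
clock 16.4 tcp [0.5791 0.0608 0.1571] yawz 1.7078 q6 -0.257 F [0.1 0.3 0.3] T [ 0.01 -0.09  0.02] w 0.0428
shift [ 1.0927e+00 -1.0000e-03  1.5000e-03] turn [-0.0044  0.0001 -0.0007]
2025 ((578.9588623046875, 60.787696838378906), (73.36567687988281, 13.925601959228516), 8.202021598815918)
```

View pics/w8c.png

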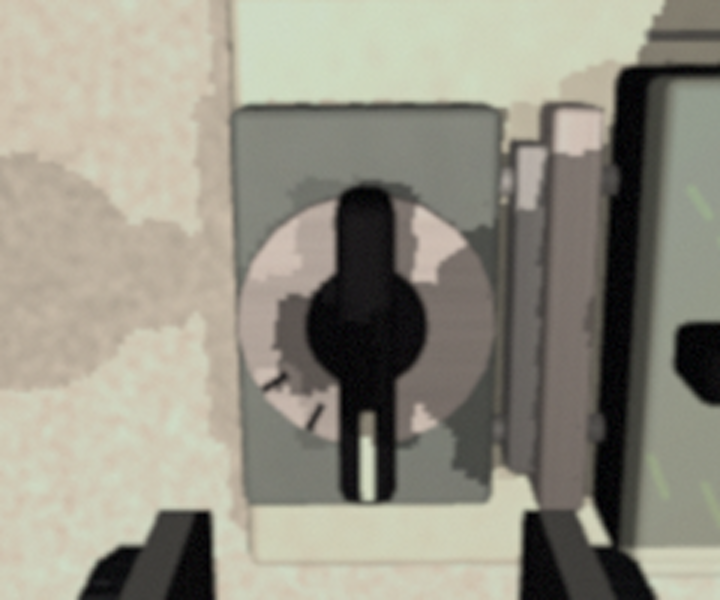

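```bash

python3 -m handwheel '[{"x":0.3,"y":0,"z":0,"wx":-0.004,"wy":0,"wz":0,"hand":0.5},{"x":0.6,"y":0,"z":0,"wx":-0.004,"wy":0,"wz":0,"hand":0.5},{"x":0.8,"y":0,"z":0,"wx":-0.004,"wy":0,"wz":0,"hand":0.5},{"x":0.95,"y":0,"z":0,"wx":-0.004,"wy":0,"wz":0,"hand":0.5},{"x":1,"y":0,"z":0,"wx":-0.004,"wy":0,"wz":0,"hand":0.5},{"x":1,"y":0,"z":0,"wx":-0.004,"wy":0,"wz":0,"hand":0.5}]'
python3 -c "
from h import *
plan((.579,.0608,.025),1.714)"
```

```text
clock: 17.05
tcp_pos: [0.5789, 0.0608, 0.0374]
ee_rot: [[-0.002, -0.989, -0.147], [0.0, -0.147, 0.989], [-1.0, 0.001, 0.0]]
contact_force: [-0.6, -0.8, -0.2]
grip_width: 0.0428
clock 17.05 tcp [0.5789 0.0608 0.0374] yawz 1.7182 q6 -0.267 F [-0.6 -0.8 -0.2] T [ 0.01  0.02 -0.  ] w 0.0428
shift [ 0.1035 -0.0011 -0.0002] turn [ 0.002   0.0001 -0.0007]
```

```bash

python3 -m handwheel '[{"x":0.1,"y":0,"z":0,"wx":0.002,"wy":0,"wz":0,"hand":0.5},{"x":0.1,"y":0,"z":0,"wx":0.002,"wy":0,"wz":0,"hand":0.5},{"x":0.1,"y":0,"z":0,"wx":0.002,"wy":0,"wz":0,"hand":0},{"x":0.1,"y":0,"z":0,"wx":0.002,"wy":0,"wz":0,"hand":0},{"x":0.1,"y":0,"z":0,"wx":0.002,"wy":0,"wz":0,"hand":0},{"x":0.1,"y":0,"z":0,"wx":0.002,"wy":0,"wz":0,"hand":0}]'
python3 -c "
from h import *
plan((.579,.0608,.025),1.714)"
```

```text
clock: 17.65
tcp_pos: [0.58, 0.0607, 0.0269]
ee_rot: [[0.001, -0.99, -0.144], [-0.0, -0.144, 0.99], [-1.0, -0.001, -0.0]]
contact_force: [-1.0, 0.9, 4.5]
grip_width: 0.0127
clock 17.65 tcp [0.58   0.0607 0.0269] yawz 1.7153 q6 -0.264 F [-1.   0.9  4.5] T [0.09 0.26 0.06] w 0.0127
shift [0.0157 0.008  0.0019] turn [ 0.0006 -0.0002  0.0004]
```

```bash

python3 -m handwheel '[{"x":0,"y":0.004,"z":0,"wx":0.03,"wy":0,"wz":0,"hand":0},{"x":0,"y":0.004,"z":0,"wx":0.08,"wy":0,"wz":0,"hand":0},{"x":0,"y":0.004,"z":0,"wx":0.13,"wy":0,"wz":0,"hand":0},{"x":0,"y":0.004,"z":0,"wx":0.18,"wy":0,"wz":0,"hand":0},{"x":0,"y":0.004,"z":0,"wx":0.23,"wy":0,"wz":0,"hand":0},{"x":0,"y":0.004,"z":0,"wx":0.27,"wy":0,"wz":0,"hand":0},{"x":0,"y":0.004,"z":0,"wx":0.3,"wy":0,"wz":0,"hand":0},{"x":0,"y":0.004,"z":0,"wx":0.3,"wy":0,"wz":0,"hand":0}]'
python3 -c "
from h import *
plan((.579,.0608,.025),1.714)"
```

```text
clock: 18.45
tcp_pos: [0.5799, 0.0604, 0.0269]
ee_rot: [[0.002, -0.885, 0.466], [-0.001, 0.466, 0.885], [-1.0, -0.002, 0.0]]
contact_force: [0.9, -0.5, 3.8]
grip_width: 0.0134
clock 18.45 tcp [0.5799 0.0604 0.0269] yawz 1.0857 q6 0.365 F [ 0.9 -0.5  3.8] T [-0.22 -0.24 -0.16] w 0.0134
shift [ 0.0156  0.0083 -0.0001] turn [-3.e-01 -2.e-04  8.e-04]
```

```bash

cat > st.py <<'E'
from h import *
s=sense(); R=np.array(s['ee_rot']); y=np.arctan2(R[1,2],R[0,2]); print('t',round(s['clock'],2),'turned',round(1.714-y,4),'Tz',round(s['wrist_torque'][2],3),'F',np.round(s['contact_force'],1),'eff6',round(s['joint_efforts'][5],3))
E
python3 st.py
for i in 1; do python3 -m handwheel '[{"x":0,"y":0,"z":0,"wx":0.02,"wy":0,"wz":0,"hand":0}]' >/dev/null; python3 st.py; done
python3 -m handwheel '[{"x":0,"y":0,"z":0,"wx":0.02,"wy":0,"wz":0,"hand":0}]' >/dev/null; python3 st.py
python3 -m handwheel '[{"x":0,"y":0,"z":0,"wx":0.02,"wy":0,"wz":0,"hand":0}]' >/dev/null; python3 st.py
```

```text
t 18.45 turned 0.6283 Tz -0.159 F [ 0.9 -0.5  3.8] eff6 0.742
t 18.55 turned 0.6673 Tz 0.217 F [ 1.5 -0.8  4.3] eff6 -0.836
t 18.65 turned 0.7104 Tz 0.245 F [ 0.8 -1.1  4.5] eff6 -0.488
t 18.75 turned 0.7523 Tz 0.267 F [ 0.4 -2.3  3.7] eff6 -0.449
```

```bash

python3 -m handwheel '[{"x":0,"y":0,"z":0,"wx":0.02,"wy":0,"wz":0,"hand":0}]' >/dev/null; python3 st.py
python3 -m handwheel '[{"x":0,"y":0,"z":0,"wx":0.02,"wy":0,"wz":0,"hand":0}]' >/dev/null; python3 st.py
python3 -m handwheel '[{"x":0,"y":0,"z":0,"wx":0.02,"wy":0,"wz":0,"hand":0}]' >/dev/null; python3 st.py
python3 -m handwheel '[{"x":0,"y":0,"z":0,"wx":0.02,"wy":0,"wz":0,"hand":0}]' >/dev/null; python3 st.py
python3 -m handwheel '[{"x":0,"y":0,"z":0,"wx":0.02,"wy":0,"wz":0,"hand":0}]' >/dev/null; python3 st.py
```

```text
t 18.85 turned 0.7941 Tz 0.307 F [ 0.2 -1.9  4.3] eff6 -0.395
t 18.95 turned 0.836 Tz 0.341 F [ 1.8 -1.9  3.8] eff6 -0.365
t 19.05 turned 0.8779 Tz 0.414 F [ 0.8 -3.1  4.2] eff6 -0.336
t 19.15 turned 0.9197 Tz 0.35 F [-0.1 -1.1  4.3] eff6 -0.306
t 19.25 turned 0.9615 Tz 0.46 F [ 0.7 -1.9  4.3] eff6 -0.276
```

```bash

python3 -m handwheel '[{"x":0,"y":0,"z":0,"wx":0.02,"wy":0,"wz":0,"hand":0}]' >/dev/null; python3 st.py
python3 -m handwheel '[{"x":0,"y":0,"z":0,"wx":0.02,"wy":0,"wz":0,"hand":0}]' >/dev/null; python3 st.py
python3 -m handwheel '[{"x":0,"y":0,"z":0,"wx":0.02,"wy":0,"wz":0,"hand":0}]' >/dev/null; python3 st.py
python3 -m handwheel '[{"x":0,"y":0,"z":0,"wx":0.02,"wy":0,"wz":0,"hand":0}]' >/dev/null; python3 st.py
python3 -m handwheel '[{"x":0,"y":0,"z":0,"wx":0.02,"wy":0,"wz":0,"hand":0}]' >/dev/null; python3 st.py
```

```text
t 19.35 turned 1.0034 Tz 0.476 F [ 0.6 -2.2  4.6] eff6 -0.247
t 19.45 turned 1.0453 Tz 0.451 F [-0.3 -2.4  5.5] eff6 -0.217
t 19.55 turned 1.0871 Tz 0.489 F [-0.1 -2.3  5.7] eff6 -0.187
t 19.65 turned 1.1289 Tz 0.719 F [ 0.4 -2.8  4.8] eff6 0.041
t 19.75 turned 1.171 Tz 0.412 F [ 1.5 -3.8  6.5] eff6 -0.321
```

```bash

python3 -m handwheel '[{"x":0,"y":0,"z":0,"wx":0.02,"wy":0,"wz":0,"hand":0}]' >/dev/null; python3 st.py
python3 -m handwheel '[{"x":0,"y":0,"z":0,"wx":0.02,"wy":0,"wz":0,"hand":0}]' >/dev/null; python3 st.py
python3 -m handwheel '[{"x":0,"y":0,"z":0,"wx":0.02,"wy":0,"wz":0,"hand":0}]' >/dev/null; python3 st.py
python3 -m handwheel '[{"x":0,"y":0,"z":0,"wx":0.02,"wy":0,"wz":0,"hand":0}]' >/dev/null; python3 st.py
```

```text
t 19.85 turned 1.213 Tz 0.284 F [ 0.3 -1.7  1.4] eff6 -0.353
t 19.95 turned 1.2549 Tz 0.393 F [-1.4 -3.7  6.8] eff6 -0.377
t 20.05 turned 1.2969 Tz 0.236 F [ 0.2 -2.7  6.3] eff6 -0.491
t 20.15 turned 1.3389 Tz 0.124 F [-1.1 -1.8  2.4] eff6 -0.482
```

```bash

python3 -m handwheel '[{"x":0,"y":0,"z":0,"wx":0.015,"wy":0,"wz":0,"hand":0}]' >/dev/null; python3 st.py
python3 -m handwheel '[{"x":0,"y":0,"z":0,"wx":0,"wy":0,"wz":0,"hand":0}]' >/dev/null; python3 st.py
python3 -c "
from h import *
snap('wrist','w9')
im,d,p,R=load('w9')
cv2.imwrite('pics/w9c.png',cv2.resize(im[100:330,180:500,::-1],None,fx=2.5,fy=2.5,interpolation=cv2.INTER_CUBIC))"
```

```text
t 20.25 turned 1.3703 Tz 0.18 F [ 0.4 -2.3  5.6] eff6 -0.244
t 20.35 turned 1.3697 Tz 0.102 F [ 0.2 -3.   4.8] eff6 0.542
```

View pics/w9c.png

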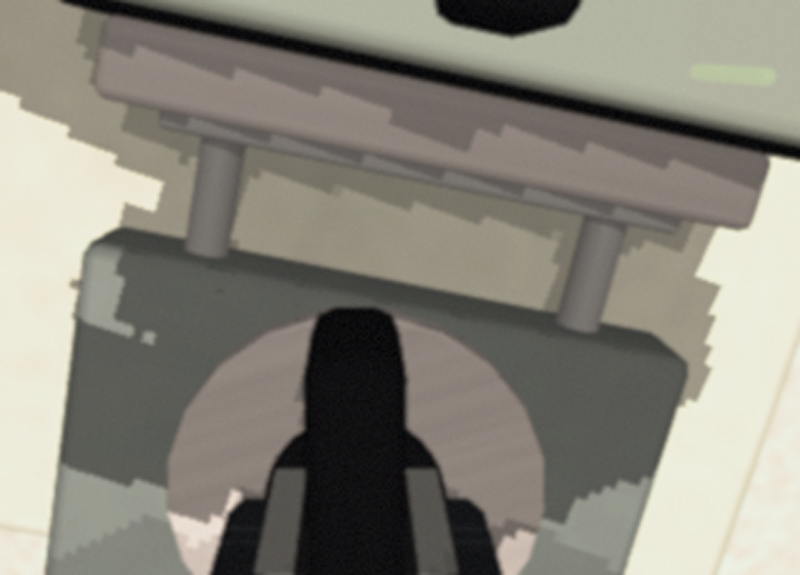

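Torque peaked and then fell to about 0.1 after 1.37 rad of turn. I'll let go and see whether the white line sits on the next mark.

```bash

python3 -m handwheel '[{"x":0,"y":0,"z":0,"wx":0,"wy":0,"wz":0,"hand":0.5},{"x":0,"y":0,"z":0,"wx":0,"wy":0,"wz":0,"hand":0.6},{"x":0,"y":0,"z":0,"wx":0,"wy":0,"wz":0,"hand":0.6},{"x":-0.3,"y":0,"z":0,"wx":0,"wy":0,"wz":0,"hand":0.6},{"x":-0.7,"y":0,"z":0,"wx":0,"wy":0,"wz":0,"hand":0.6},{"x":-1,"y":0,"z":0,"wx":0,"wy":0,"wz":0,"hand":0.6},{"x":-1,"y":0,"z":0,"wx":0,"wy":0,"wz":0,"hand":0.6},{"x":-1,"y":0,"z":0,"wx":0,"wy":0,"wz":0,"hand":0.6}]'
python3 -c "
from h import *
snap('wrist','w10')
im,d,p,R=load('w10'); P=cloud('wrist',d,p,R);z=P[:,:,2]
m=(np.linalg.norm(P[:,:,:2]-[.579,.061],axis=2)<.045)&(z>.088)&(z<.1); print(m.sum(),cv2.minAreaRect((P[m][:,:2]*1000).astype(np.float32)))
a=.142; S=np.array([[np.cos(a),np.sin(a)],[-np.sin(a),np.cos(a)]])
B=(P[:,:,:2]-[.5659,.153])@S.T
m=(abs(z-.057)<.003)&(abs(B[:,:,0])<.05)&(B[:,:,1]>-.05)&(B[:,:,1]<0); print('jaw',np.percentile(B[m],[1,50,99],axis=0))
m=(abs(z-.0812)<.004)&(abs(B[:,:,0])<.08)&(abs(B[:,:,1]-.01)<.05)
print('lid',m.sum(),cv2.minAreaRect((B[m]*1000).astype(np.float32)))
cv2.imwrite('pics/w10c.png',cv2.resize(im[140:340,200:440,::-1],None,fx=3,fy=3,interpolation=cv2.INTER_CUBIC))"
```

```text
clock: 21.2
tcp_pos: [0.5796, 0.0607, 0.1467]
ee_rot: [[0.001, -0.337, 0.941], [-0.0, 0.941, 0.337], [-1.0, -0.001, 0.001]]
contact_force: [0.2, -0.4, 0.4]
grip_width: 0.0509
2166 ((578.617919921875, 61.55339431762695), (14.055115699768066, 73.17752075195312), 27.975969314575195)
jaw [[-0.04907433 -0.033756  ]
 [-0.0007659  -0.0265674 ]
 [ 0.04903179 -0.01924133]]
lid 21528 ((0.553955078125, 17.2643985748291), (125.86764526367188, 72.28597259521484), 0.010692315176129341)
```

View pics/w10.png

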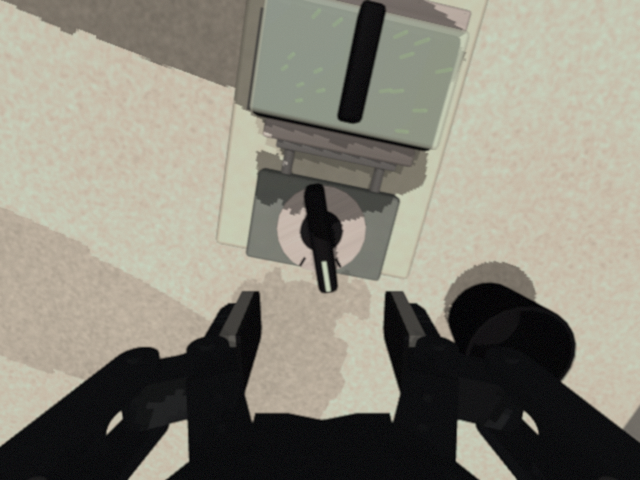

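View pics/w10c.png

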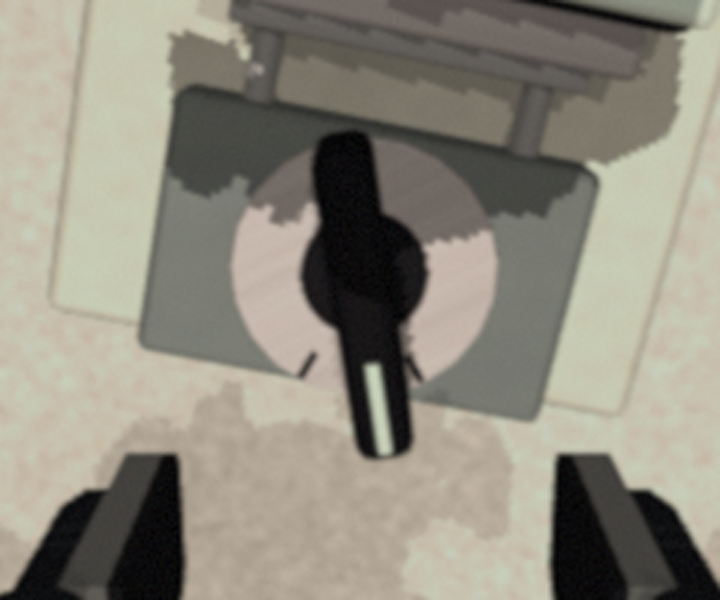

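The box is against the stop (lid centre y 17.3, x 0.5 mm), but the bar slipped in the grip. It turned only 1.226 rad, and the white line lies between marks. I'll work out the handle angle relative to the flange marks.

```bash

python3 -c "
from h import *
c=np.array([.579,.0612])
for t,sc,o,pts in (('w8',3,(200,120),[(272,382),(315,418)]),('w10',3,(200,140),[(308,365),(414,370)])):
    im,d,p,R=load(t)
    q=ray('wrist',[(x/sc+o[0],y/sc+o[1]) for x,y in pts],.058,p,R)[:,:2]-c
    print(t,np.linalg.norm(q,axis=1),np.arctan2(q[:,1],q[:,0]))
    fc=ray('wrist',[( 367/3+200,322/3+120) if t=='w8' else (364/3+200,267/3+140)],.058,p,R); print(fc)
plan((.579,.061,.026),-1.0825+1.5708)"
```

```text
w8 [0.03000176 0.02978805] [-0.86514659 -0.35050469]
[[0.57867131 0.06119855 0.058     ]]
w10 [0.02919332 0.02990588] [-1.74087041 -0.7698017 ]
[[0.57891184 0.06208943 0.058     ]]
clock 21.25 tcp [0.5788 0.0608 0.1453] yawz 0.3437 q6 1.107 F [-0.1  0.5 -0.8] T [-0.01 -0.08 -0.03] w 0.0509
shift [9.943e-01 8.000e-04 3.000e-03] turn [-0.069  -0.0004 -0.0002]
```

Marks sit at 0, 0.5 and 1.0. The screw is at about 0.89 and the handle at about 0.335, so the click is not quite complete. I'll regrasp and turn about 0.15 further, towards the 0.5 mark.

```bash

python3 -m handwheel '[{"x":0.2,"y":0,"z":0.003,"wx":-0.069,"wy":0,"wz":0,"hand":0.6},{"x":0.5,"y":0,"z":0.003,"wx":-0.069,"wy":0,"wz":0,"hand":0.6},{"x":0.8,"y":0,"z":0.003,"wx":-0.069,"wy":0,"wz":0,"hand":0.6},{"x":0.95,"y":0,"z":0.003,"wx":-0.069,"wy":0,"wz":0,"hand":0.6},{"x":1,"y":0,"z":0.003,"wx":-0.069,"wy":0,"wz":0,"hand":0.6},{"x":1,"y":0,"z":0.003,"wx":-0.069,"wy":0,"wz":0,"hand":0.6},{"x":1,"y":0,"z":0.003,"wx":-0.069,"wy":0,"wz":0,"hand":0.6}]'
python3 -c "
from h import *
plan((.579,.061,.026),-1.0825+1.5708)"
```

```text
clock: 21.95
tcp_pos: [0.5799, 0.0607, 0.0269]
ee_rot: [[0.001, -0.469, 0.883], [-0.0, 0.883, 0.469], [-1.0, -0.001, 0.001]]
contact_force: [0.7, 0.1, 1.1]
grip_width: 0.0512
clock 21.95 tcp [0.5799 0.0607 0.0269] yawz 0.488 q6 0.963 F [0.7 0.1 1.1] T [ 0.02 -0.01  0.04] w 0.0512
shift [ 0.0078  0.0053 -0.0053] turn [-0.0002  0.0003  0.0002]
```

```bash

python3 -m handwheel '[{"x":0,"y":0,"z":-0.005,"wx":0,"wy":0,"wz":0,"hand":0},{"x":0,"y":0,"z":-0.005,"wx":0,"wy":0,"wz":0,"hand":0},{"x":0,"y":0,"z":-0.005,"wx":0,"wy":0,"wz":0,"hand":0},{"x":0,"y":0,"z":-0.005,"wx":0,"wy":0,"wz":0,"hand":0},{"x":0,"y":0,"z":-0.005,"wx":0,"wy":0,"wz":0,"hand":0}]' >/dev/null; python3 st.py
python3 -m handwheel '[{"x":0,"y":0,"z":0,"wx":0.02,"wy":0,"wz":0,"hand":0}]' >/dev/null; python3 st.py
python3 -m handwheel '[{"x":0,"y":0,"z":0,"wx":0.02,"wy":0,"wz":0,"hand":0}]' >/dev/null; python3 st.py
python3 -m handwheel '[{"x":0,"y":0,"z":0,"wx":0.02,"wy":0,"wz":0,"hand":0}]' >/dev/null; python3 st.py
python3 -m handwheel '[{"x":0,"y":0,"z":0,"wx":0.015,"wy":0,"wz":0,"hand":0}]' >/dev/null; python3 st.py
python3 -m handwheel '[{"x":0,"y":0,"z":0,"wx":0,"wy":0,"wz":0,"hand":0}]' >/dev/null; python3 st.py
```

```text
t 22.45 turned 1.2261 Tz 0.055 F [-1.4 -0.5  5.6] eff6 -0.007
t 22.55 turned 1.2681 Tz 0.01 F [-1.2  0.3  6.2] eff6 -1.17
t 22.65 turned 1.3114 Tz 0.11 F [-1.2 -0.2  5.6] eff6 -0.539
t 22.75 turned 1.3534 Tz 0.204 F [-1.4  0.2  5.6] eff6 -0.535
t 22.85 turned 1.3848 Tz 0.087 F [-1.8 -0.7  6.8] eff6 -0.351
t 22.95 turned 1.3843 Tz -0.087 F [-0.7 -1.4  6. ] eff6 0.38
```

```bash

python3 -m handwheel '[{"x":0,"y":0,"z":0,"wx":0,"wy":0,"wz":0,"hand":0.5},{"x":0,"y":0,"z":0,"wx":0,"wy":0,"wz":0,"hand":0.6},{"x":0,"y":0,"z":0,"wx":0,"wy":0,"wz":0,"hand":0.6},{"x":-0.3,"y":0,"z":0,"wx":0,"wy":0,"wz":0,"hand":0.6},{"x":-0.7,"y":0,"z":0,"wx":0,"wy":0,"wz":0,"hand":0.6},{"x":-1,"y":0,"z":0,"wx":0,"wy":0,"wz":0,"hand":0.6},{"x":-1,"y":0,"z":0,"wx":0,"wy":0,"wz":0,"hand":0.6},{"x":-1,"y":0,"z":0,"wx":0,"wy":0,"wz":0,"hand":0.6}]'
python3 -c "
from h import *
snap('wrist','w11')
im,d,p,R=load('w11'); P=cloud('wrist',d,p,R);z=P[:,:,2]
m=(np.linalg.norm(P[:,:,:2]-[.579,.061],axis=2)<.045)&(z>.088)&(z<.1); r=cv2.minAreaRect((P[m][:,:2]*1000).astype(np.float32)); print(r, 'turned',.143-np.radians(r[2]-90))
a=.142; S=np.array([[np.cos(a),np.sin(a)],[-np.sin(a),np.cos(a)]])
B=(P[:,:,:2]-[.5659,.153])@S.T
m=(abs(z-.057)<.003)&(abs(B[:,:,0])<.05)&(B[:,:,1]>-.05)&(B[:,:,1]<0); print('jaw',np.percentile(B[m],[1,50,99],axis=0))
m=(abs(z-.0812)<.004)&(abs(B[:,:,0])<.08)&(abs(B[:,:,1]-.01)<.05)
print('lid',m.sum(),cv2.minAreaRect((B[m]*1000).astype(np.float32)))
cv2.imwrite('pics/w11c.png',cv2.resize(im[140:340,200:440,::-1],None,fx=3,fy=3,interpolation=cv2.INTER_CUBIC))"
```

```text
clock: 23.75
tcp_pos: [0.5795, 0.0604, 0.1468]
ee_rot: [[0.002, -0.325, 0.946], [-0.0, 0.946, 0.325], [-1.0, -0.001, 0.001]]
contact_force: [-0.5, 0.6, -0.3]
grip_width: 0.0513
((578.479248046875, 61.499839782714844), (13.910810470581055, 73.01493072509766), 19.24751091003418) turned 1.3778638886012702
jaw [[-0.04914245 -0.03379458]
 [-0.00104818 -0.026646  ]
 [ 0.04893005 -0.01933596]]
lid 21561 ((0.5922966003417969, 17.221128463745117), (125.80435180664062, 72.3034896850586), 0.016168026253581047)
```

View pics/w11c.png

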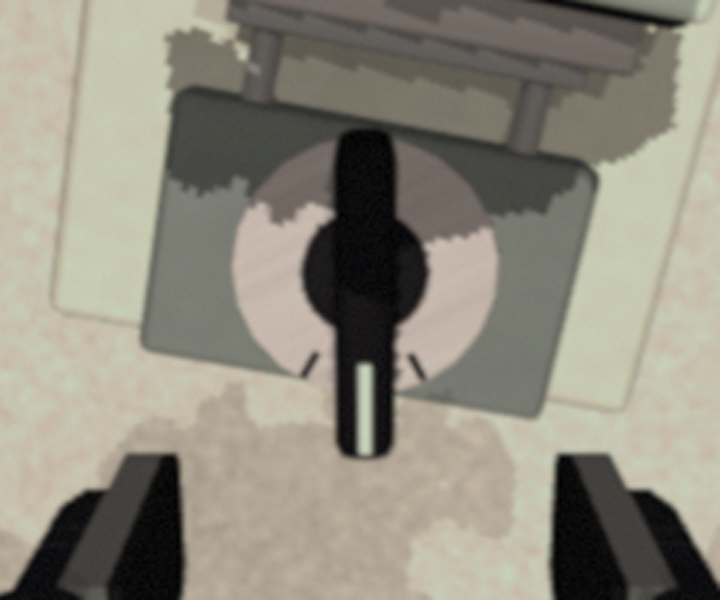

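The white line now sits midway between the 0 and 1.0 marks, i.e. on the 0.5 mark, and the screw is unchanged. That is exactly one click. Now the lever: start behind the ball on the bed's -x side.

```bash
python3 -c "
from h import *
im,d,p,R=load('w7'); P=cloud('wrist',d,p,R)
print('ball w7 depth pt',P[110,250], 'ray',ray('wrist',[(250,112)],.122,p,R))
plan((.4684,.2351,.15),.142)"
```

```text
ball w7 depth pt [0.5165581  0.24311478 0.13517221] ray [[0.51428449 0.24236625 0.122     ]]
clock 23.8 tcp [0.5787 0.0605 0.1454] yawz 0.3308 q6 1.12 F [-0.1 -0.4 -0.8] T [ 0.01 -0.   -0.04] w 0.0513
shift [-0.0377  1.6743 -0.3968] turn [ 0.0902 -0.0003 -0.0001]
```

```bash

python3 -m handwheel '[{"x":-0.1,"y":0.1,"z":-0.15,"wx":0.03,"wy":0,"wz":0,"hand":0},{"x":-0.1,"y":0.4,"z":-0.3,"wx":0.06,"wy":0,"wz":0,"hand":0},{"x":-0.1,"y":0.7,"z":-0.4,"wx":0.09,"wy":0,"wz":0,"hand":0},{"x":-0.1,"y":1,"z":-0.4,"wx":0.09,"wy":0,"wz":0,"hand":0},{"x":-0.1,"y":1,"z":-0.4,"wx":0.09,"wy":0,"wz":0,"hand":0}]'
python3 -c "
from h import *
plan((.4684,.2351,.15),.142)"
```

```text
clock: 24.3
tcp_pos: [0.4919, 0.1614, 0.1565]
ee_rot: [[-0.003, -0.145, 0.989], [0.001, 0.989, 0.145], [-1.0, 0.001, -0.003]]
contact_force: [0.8, -1.7, -0.5]
grip_width: -0.0001
clock 24.3 tcp [0.4919 0.1614 0.1565] yawz 0.1458 q6 1.488 F [ 0.8 -1.7 -0.5] T [-0.03  0.01  0.05] w -0.0001
shift [ 0.0552  0.6361 -0.1047] turn [ 0.0018 -0.0013 -0.0005]
```

```bash

python3 -m handwheel '[{"x":0,"y":0.3,"z":-0.1,"wx":0,"wy":0,"wz":0,"hand":0},{"x":0,"y":0.62,"z":-0.1,"wx":0,"wy":0,"wz":0,"hand":0},{"x":0.2,"y":0.62,"z":-0.1,"wx":0,"wy":0,"wz":0,"hand":0},{"x":0.5,"y":0.62,"z":-0.1,"wx":0,"wy":0,"wz":0,"hand":0},{"x":0.69,"y":0.62,"z":-0.1,"wx":0,"wy":0,"wz":0,"hand":0},{"x":0.69,"y":0.62,"z":-0.1,"wx":0,"wy":0,"wz":0,"hand":0},{"x":0.69,"y":0.62,"z":-0.1,"wx":0,"wy":0,"wz":0,"hand":0}]'
python3 -c "
from h import *
plan((.4684,.2351,.073),.142)
snap('wrist','w12')"
```

```text
clock: 25.0
tcp_pos: [0.4716, 0.2298, 0.0748]
ee_rot: [[-0.002, -0.141, 0.99], [-0.001, 0.99, 0.141], [-1.0, -0.0, -0.002]]
contact_force: [0.5, -0.3, 1.4]
grip_width: 0.0001
clock 25.0 tcp [0.4716 0.2298 0.0748] yawz 0.142 q6 1.633 F [ 0.5 -0.3  1.4] T [-0.04  0.   -0.  ] w 0.0001
shift [ 0.015   0.0472 -0.0199] turn [-0.     -0.0009  0.0002]
```

View pics/w12.png

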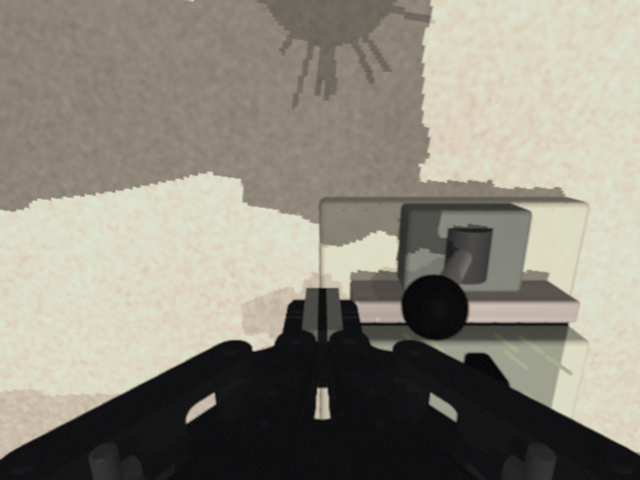

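```bash

python3 -m handwheel '[{"x":0,"y":0.045,"z":0.05,"wx":0,"wy":0,"wz":0,"hand":0},{"x":0,"y":0.045,"z":0.15,"wx":0,"wy":0,"wz":0,"hand":0},{"x":0,"y":0.045,"z":0.25,"wx":0,"wy":0,"wz":0,"hand":0},{"x":0,"y":0.045,"z":0.37,"wx":0,"wy":0,"wz":0,"hand":0},{"x":0,"y":0.045,"z":0.49,"wx":0,"wy":0,"wz":0,"hand":0},{"x":0,"y":0.045,"z":0.6,"wx":0,"wy":0,"wz":0,"hand":0},{"x":0,"y":0.045,"z":0.7,"wx":0,"wy":0,"wz":0,"hand":0},{"x":0,"y":0.045,"z":0.7,"wx":0,"wy":0,"wz":0,"hand":0}]'
python3 -c "
from h import *
plan((.5648,.2488,.073),.142)"
```

```text
clock: 25.85
tcp_pos: [0.5565, 0.2479, 0.0763]
ee_rot: [[0.002, -0.141, 0.99], [0.0, 0.99, 0.141], [-1.0, 0.0, 0.002]]
contact_force: [0.1, -0.0, 0.5]
grip_width: 0.0001
clock 25.85 tcp [0.5565 0.2479 0.0763] yawz 0.1419 q6 1.634 F [ 0.1 -0.   0.5] T [-0.   -0.03  0.  ] w 0.0001
shift [ 0.0275 -0.0026  0.0696] turn [-0.     0.001 -0.   ]
```

```bash

python3 -m handwheel '[{"x":0.01,"y":0,"z":0.04,"wx":0,"wy":0,"wz":0,"hand":0},{"x":0.01,"y":0,"z":0.07,"wx":0,"wy":0,"wz":0,"hand":0},{"x":0.01,"y":0,"z":0.07,"wx":0,"wy":0,"wz":0,"hand":0}]'
python3 -c "
from h import *
snap('wrist','w13')"
```

```text
clock: 26.15
tcp_pos: [0.563, 0.2489, 0.0743]
ee_rot: [[0.0, -0.142, 0.99], [-0.0, 0.99, 0.142], [-1.0, -0.0, 0.0]]
contact_force: [0.4, -0.2, -0.6]
grip_width: -0.0001
```

View pics/w13.png

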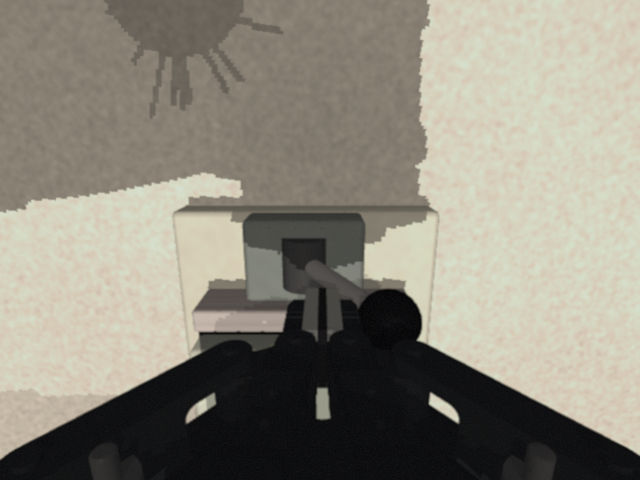

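```bash
python3 -c "
from h import *
im,d,p,R=load('w13'); P=cloud('wrist',d,p,R); print(P[319,389],P[305,385])
a=.142; S=np.array([[np.cos(a),np.sin(a)],[-np.sin(a),np.cos(a)]])
for z in (.122,.125): print((ray('wrist',[(389,319)],z,p,R)[0,:2]-[.5659,.153])@S.T)
print('tcp',(p[:2]-[.5659,.153])@S.T)"
```

```text
[0.58636341 0.25868922 0.13454373] [0.58481512 0.26227811 0.13072858]
[0.03776922 0.09492513]
[0.03715832 0.09655246]
tcp [0.01070764 0.09535229]
```

The ball is at bed x +37.8 mm, against an expected 38.4 mm at full throw. I'll push gently until the end stop resists.

```bash

python3 -m handwheel '[{"x":0,"y":0,"z":0.02,"wx":0,"wy":0,"wz":0,"hand":0},{"x":0,"y":0,"z":0.02,"wx":0,"wy":0,"wz":0,"hand":0}]'
python3 -m handwheel '[{"x":0,"y":0,"z":0.015,"wx":0,"wy":0,"wz":0,"hand":0},{"x":0,"y":0,"z":0.015,"wx":0,"wy":0,"wz":0,"hand":0}]'

```

```text
clock: 26.4
tcp_pos: [0.5647, 0.2491, 0.0741]
ee_rot: [[-0.001, -0.142, 0.99], [-0.0, 0.99, 0.142], [-1.0, -0.0, -0.001]]
contact_force: [-3.1, 0.6, 2.1]
grip_width: 0.0002
clock: 26.6
tcp_pos: [0.5651, 0.2492, 0.0739]
ee_rot: [[-0.003, -0.142, 0.99], [-0.001, 0.99, 0.142], [-1.0, -0.0, -0.004]]
contact_force: [-9.3, -2.2, 4.8]
grip_width: -0.0003
```

The end stop resists with 9 N. I'll back off, rise and inspect.

```bash

python3 -m handwheel '[{"x":0,"y":0,"z":-0.15,"wx":0,"wy":0,"wz":0,"hand":0},{"x":0,"y":0,"z":-0.3,"wx":0,"wy":0,"wz":0,"hand":0},{"x":-0.3,"y":0,"z":-0.3,"wx":0,"wy":0,"wz":0,"hand":0},{"x":-0.7,"y":-0.2,"z":-0.3,"wx":0,"wy":0,"wz":0,"hand":0},{"x":-1,"y":-0.5,"z":-0.3,"wx":0,"wy":0,"wz":0,"hand":0},{"x":-1,"y":-0.7,"z":-0.3,"wx":0,"wy":0,"wz":0,"hand":0},{"x":-1,"y":-0.7,"z":-0.3,"wx":0,"wy":0,"wz":0,"hand":0}]'
python3 -c "
from h import *
s=snap('wrist','w14'); snap('scene','s14'); snap('top','t14')
im,d,p,R=load('w14'); P=cloud('wrist',d,p,R);z=P[:,:,2]
a=.142; S=np.array([[np.cos(a),np.sin(a)],[-np.sin(a),np.cos(a)]])
B=(P[:,:,:2]-[.5659,.153])@S.T
m=(abs(z-.0812)<.004)&(abs(B[:,:,0])<.08)&(abs(B[:,:,1]-.01)<.05)
print('lid',m.sum(),cv2.minAreaRect((B[m]*1000).astype(np.float32)))
m=(z>.118)&(z<.14)&(abs(B[:,:,0])<.07)&(abs(B[:,:,1]-.095)<.03); print('ball top',m.sum(),B[m].mean(0) if m.any() else 0,z[m].max() if m.any() else 0)
im=load('s14')[0]; cv2.imwrite('pics/s14c.png',cv2.resize(im[130:330,240:480,::-1],None,fx=3,fy=3,interpolation=cv2.INTER_CUBIC))"
```

```text
clock: 27.3
tcp_pos: [0.5451, 0.1585, 0.1962]
ee_rot: [[0.004, -0.139, 0.99], [-0.001, 0.99, 0.139], [-1.0, -0.001, 0.004]]
contact_force: [0.6, 0.0, -0.2]
grip_width: 0.0002
lid 11363 ((0.15955352783203125, 16.95661163330078), (72.089111328125, 126.27238464355469), 89.90267944335938)
ball top 1340 [0.03631584 0.09487949] 0.13839976391108863
```

View pics/w14.png

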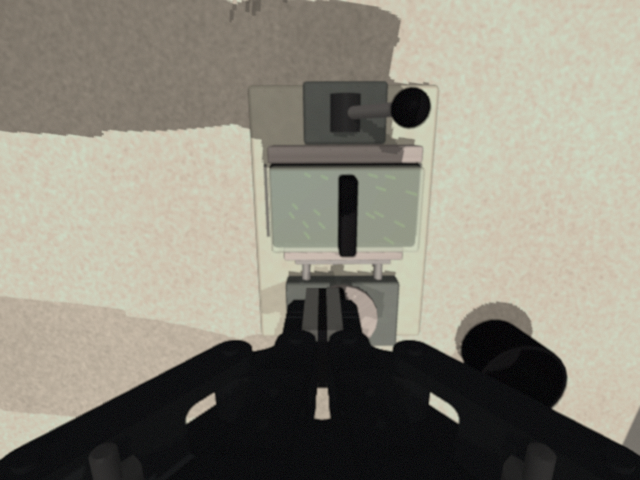

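View pics/s14c.png

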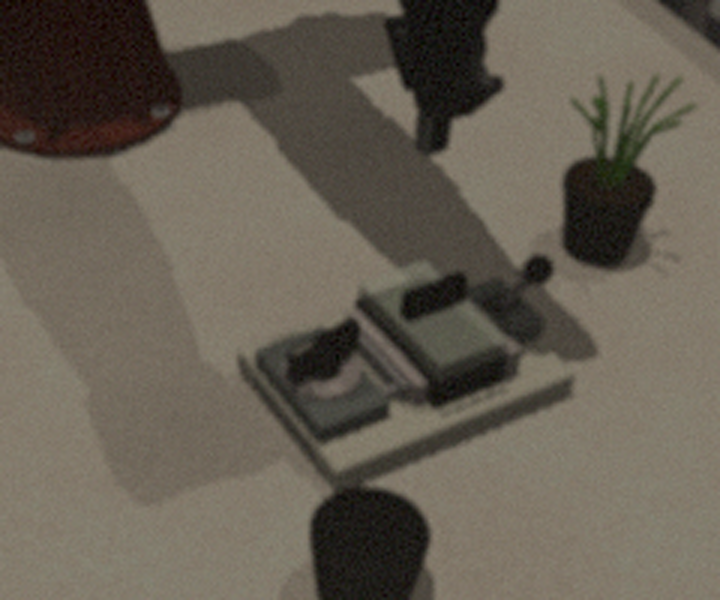

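The box is clamped, square and against the stop, the lever is over at the bed's +x side, and the arm is clear with the bystanders undisturbed. Handing in.

```bash
python3 -c "
from workcell import *
print(finish_job(), sense()['clock'])"
```

```text
the job is handed in; nothing more can be done
the job is handed in; nothing more can be done
```

I clamped the box, switched the shaker on and handed the job in at about 27 s, well under the 72 s limit. The final pictures agree with that, but `finish_job()` gives no verdict.

**What I did, in order:**
- **Unscrewing:** I turned the T-handle anticlockwise to its hard stop, where torque rose to 0.56 N m. The jaw face measured -33 mm, which is fully back.
- **Placing:** I set the box down level on the bed at x 0, y +12 mm and let go.
- **Tightening:** I turned the T-handle clockwise through one click.
- **Lever:** I pushed it until its end stop pushed back with about 9 N, then moved the arm clear.

**Last checks:**
- **Box:** its lid is centred at bed x +0.2, y +17.0 mm (17 is home against the stop) and square to within 0.1°.
- **Click:** the white line sits on the 0.5 mark. The handle is at about 0.49 rad and the screw at about 0.89 rad.
- **Lever ball:** the last direct reading put it at +37.8 mm, against 38.4 mm at full throw, just before the final push to the stop. The picture afterwards shows it still leaning that way.
- **Bystanders:** the empty pot and plant look unmoved. I took a final overhead picture but did not look at it, so I did not check the bottle again.

**What went wrong or disagreed:**
- **Fingertips:** they end about 42 mm short of the reported TCP, so the first grasp closed above the bar. I corrected for this afterwards.
- **Bar slip:** the bar slipped about 0.14 rad in the grip during tightening, leaving the handle at about 0.34 rad. I regrasped it and turned the last 0.15 rad to finish the same click.
- **Grip reading:** the reported grip width was about 1 mm under the true 14 mm on both the bar and the rib.

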